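# Unpack battery cells from their carton into a module frame

### The job

Fold both flaps of the cardboard carton right back, clearly past upright, then take out all the blue battery cells in it and stand each one fully down in a pocket of its own in the green module frame. Then fold both flaps shut again on the empty carton. Leave the other things on the bench where they are.

Things in the scene. Friction and masses are not known exactly. Their poses are not given: they have to be found in the camera images.
- carton: Brown cardboard carton, fixed: 160 (its x) by 240 (its y) by 106 mm high outside, walls and floor 5 mm; two flaps close its top. Origin: centre of underside, z up. Partitions up to 50 mm above the bench make five bays in a row along its y, centred at y = -80, -40, 0, 40, 80 mm, one cell in each; about 45 mm is free for fingers beside each narrow side of a cell.
- flap_a (a joint): Angle of the cardboard flap hinged on the carton's +y end wall: 0 = lying shut on the carton, 1.57 = upright, 2.3 = its stop, leaning outwards over the carton's +y side. The crease is stiff (0.09 N m): the flap stays where it is left.
- flap_a_hinge (a point): Middle of the hinge line of flap a, which runs along the carton's x axis (at y = +118 mm, z = 106 mm in the carton's frame). The flap is 158 mm wide along the hinge, 116 mm from hinge to free edge and 5 mm thick.
- flap_a_tab (a point): Grip point in the orange pull tab standing up from flap a's outer face: tab 30 mm wide along the hinge line, 12 mm thick, 40 mm tall. Point: tab's middle, 98 mm from the hinge along the flap (-y when shut), 33 mm off the flap's underside (28 mm off its outer face, 12 mm below the tab's top). Pinched across the 30 mm the tab pivots between the pads as the flap swings, so the tool need not tilt.
- flap_b (a joint): Angle of the cardboard flap hinged on the carton's -y end wall: 0 = lying shut on the carton, 1.57 = upright, 2.3 = its stop, leaning outwards over the carton's -y side. The crease is stiff (0.09 N m): the flap stays where it is left.
- flap_b_hinge (a point): Middle of the hinge line of flap b, which runs along the carton's x axis (at y = -118 mm, z = 106 mm in the carton's frame). The flap is 158 mm wide along the hinge, 116 mm from hinge to free edge and 5 mm thick.
- flap_b_tab (a point): Grip point in the orange pull tab standing up from flap b's outer face: tab 30 mm wide along the hinge line, 12 mm thick, 40 mm tall. Point: tab's middle, 98 mm from the hinge along the flap (+y when shut), 33 mm off the flap's underside (28 mm off its outer face, 12 mm below the tab's top). Pinched across the 30 mm the tab pivots between the pads as the flap swings, so the tool need not tilt.
- cell0: Blue prismatic battery cell, 56 mm (its x) by 30 mm (its y) by 90 mm tall, with two metal terminals 6 mm high on top and a black band at the foot, about 280 g. Origin: centre of underside, z up. Starts upright in a bay of the carton, its 30 mm side along the row, its underside 5 mm above the bench. May be absent (None from the start).
- cell1: Blue prismatic battery cell, 56 mm (its x) by 30 mm (its y) by 90 mm tall, with two metal terminals 6 mm high on top and a black band at the foot, about 280 g. Origin: centre of underside, z up. Starts upright in a bay of the carton, its 30 mm side along the row, its underside 5 mm above the bench. May be absent (None from the start).
- cell2: Blue prismatic battery cell, 56 mm (its x) by 30 mm (its y) by 90 mm tall, with two metal terminals 6 mm high on top and a black band at the foot, about 280 g. Origin: centre of underside, z up. Starts upright in a bay of the carton, its 30 mm side along the row, its underside 5 mm above the bench. May be absent (None from the start).
- cell3: Blue prismatic battery cell, 56 mm (its x) by 30 mm (its y) by 90 mm tall, with two metal terminals 6 mm high on top and a black band at the foot, about 280 g. Origin: centre of underside, z up. Starts upright in a bay of the carton, its 30 mm side along the row, its underside 5 mm above the bench. May be absent (None from the start).
- cell4: Blue prismatic battery cell, 56 mm (its x) by 30 mm (its y) by 90 mm tall, with two metal terminals 6 mm high on top and a black band at the foot, about 280 g. Origin: centre of underside, z up. Starts upright in a bay of the carton, its 30 mm side along the row, its underside 5 mm above the bench. May be absent (None from the start).
- frame: Lime-green module frame, loose, 1.2 kg: 82 mm (its x) by 236 mm (its y) by 50 mm high. Origin: centre of its underside; z up. Five pockets in a row along its y, centred at y = -88, -44, 0, 44, 88 mm, each 62 mm (x) by 36 mm (y) and 42 mm deep: a seated cell stands upright with its underside 8 mm above the frame's, its 56 mm side along the frame's x; either way round is right.
- coil_unit: Bystander, loose, not part of the job: lime-green coil block with copper windings and a small circuit board, 50 x 120 x 40 mm. Origin: at its underside.
- multimeter: Bystander, loose, not part of the job: yellow multimeter lying flat, 150 x 75 x 35 mm. Origin: at its underside.
- tape_roll: Bystander, loose, not part of the job: roll of amber tape lying flat, 70 mm across, 22 mm high. Origin: at its underside.
- screwdriver: Bystander, loose, not part of the job: screwdriver lying on the bench between carton and frame, about 200 mm long. Origin: at its underside.
- standoff_cup: Bystander, loose, not part of the job: white ceramic cup, 70 mm across, 70 mm high. Origin: at its underside.
- busbar_lug: Bystander, loose, not part of the job: red-sleeved aluminium cable lug, 125 mm long, lying flat. Origin: at its underside.

How it is judged:
By the outcome, as a careful person would: the job done as asked, in the order asked, and still so for the second after the job is handed in, with the robot touching nothing.
Of cell0, cell1, cell2, cell3, cell4 only 3 to 5 are there at a start; the rules pass over those that are not, and their reading is None.
At some moment in a run one of frame may be knocked a few centimetres aside while the robot is not near it.
It also fails if it takes over 210 s, if anything falls off the work surface, if the arm or the gripper's body presses on something with over 40 N, if the wrist force passes 120 N, or if a joint passes its speed limit or range.

### The arm

A 6-joint arm with a two-finger parallel gripper is mounted at the origin on the work surface. World frame = base frame: x ahead of the robot, y to its left, z up, the work surface at z = 0. Lengths are in m, angles in degrees, forces in N, time in s.
With the tool pointing down it reaches from about 0.3 to 0.875 m from the base axis. Payload 6.4 kg.
Tool frame: the origin (TCP) lies midway between the tips of the shut fingers; the grasp point (between the pads) lies 19 mm behind it; x points along the fingers, y is the direction in which the jaws open and shut, and the axes are right-handed (so a half turn about x gives the same grasp; the last joint's range is limited). The gripper opens to 88 mm and grips with 3 to 60 N. Pads are 18 mm wide; open, the fingers measure 123 mm over their backs; the gripper's body (75 mm by 187 mm) begins 45 mm behind the grasp point.
Start: joints at [51.778, 10.359, 92.074, -0, 77.567, -11.82], TCP at [0.256, 0.515, 0.239] pointing down, gripper open.
Joint ranges: [-171.53, 171.53], [-51.25, 118.39], [17.06, 147.69], [-65.23, 245.23], [0, 150.52], [-178.68, 178.68]. Speed limits (degrees/s): [147.25, 147.25, 172.46, 180, 180, 180].

### API

Orientations are given as [roll, pitch, yaw] about the fixed x, y, z axes, in that order (R = Rz(yaw) Ry(pitch) Rx(roll)).
In Python, from cell import manip gives the robot as it stands.
- The arm moves only by the tool apply_moves, never from a script. Its arguments are lists of equal length, an entry for each row: "travel": the shift along the tool's x, y, z in m, a list of three; "dr": the turn, a rotation vector about the tool's x, y, z in rad, a list of three; "fingers": the closure, from 0 (fully open) to 1 (shut). In form: {"travel": [[x, y, z], ...], "dr": [[ax, ay, az], ...], "fingers": [fingers, ...]}. A call has 1 to 12 rows; each row is the pose to reach, as a shift and turn from the pose commanded when the call began, along the tool's axes at that moment; what a row does not reach only later rows make up. A row lasts 1/12 s, in which the tool goes at most 41.7 mm and 7.16 degrees, less where a joint would pass 70% of its speed; a pose out of reach is approached as far as the arm can. A call with a gripper value outside its range is refused whole. The fingers move at their own pace and stop on an object; the grip force is fixed at half the most. Time passes only in rows, so rows that repeat a pose let the fingers close. It gives the time, the measured TCP pose, the force and the opening at its end, in the units of the state.
- manip.observe(): the state, without advancing time (a new reading comes with each control period).
- manip.camera(name): name is "side" or "top" or "wrist"; returns the picture (420x560x3 uint8, red, green, blue); there is no depth.
- manip.camera_model(name): a dict with "K" (3x3 intrinsics, pixels), "dist_coeffs" ([k1, k2, p1, p2, k3] as OpenCV has them; the pictures are not rectified), "rvec" (rotation vector, rad) and "tvec" (3), from world to camera coordinates, as OpenCV has them; the wrist camera has in their place "tool_from_camera" (4x4, takes a point from camera to tool coordinates, whose origin is the TCP and whose axes are the tool frame's). Camera axes: x right, y down, z forward; pixel columns grow to the right and rows downward; lengths in m; the calibration is good to about 2 mm. A picture is of the moment at which its call begins: read the wrist's pose just before it. camera_model takes no time and is no camera call.
- manip.close_job(): hands the job in, once; it reports no verdict.
The state is a dict: "t": time; "q": joint angles; "joint_velocities": joint speeds; "tau": joint torques, N m; "tool_pos": TCP position; "orientation": TCP orientation; "wrist_force": force on the tool from outside, world axes, zero at the start; "ft_torque": the same for the moment, N m; "finger_gap": finger opening in m.
Only numpy, scipy, OpenCV 4.12 (cv2) and the standard library are available. Lean on these libraries where they do the work, as an engineer would, in place of code of your own. Each camera call takes 0.05 s, during which the arm holds its last target.

## Working session

There is one attempt and no reset: what is moved stays moved. The work goes in short steps, Python scripts to look and compute and a tool call to move; the robot and the scene stay as the last step left them, time stands still between calls to the robot, and variables do not carry over. Pictures are saved under pics/ and viewed, and the job is handed in when it is done.

Besides the shell and the picture viewer there is one more tool, called after "Call:" as name(argument=value, ...), one argument or row to a line, values as JSON. apply_moves: Moves the arm, as the interface text tells. Its arguments: {"type":"object","properties":{"travel":{"type":"array"},"dr":{"type":"array"},"fingers":{"type":"array"}},"required":["travel","dr","fingers"]}

```bash
ls; mkdir -p pics; python3 - <<'E'
from cell import manip
import cv2
print(manip.observe())
for n in ("side","top","wrist"):
    im=manip.camera(n); cv2.imwrite(f"pics/{n}0.png",im[:,:,::-1])
    print(n,manip.camera_model(n))
E
```

```text
pics
{'t': 0.0, 'q': array([ 5.17787952e+01,  1.04013393e+01,  9.21304577e+01, -1.48851196e-03,
        7.75658635e+01, -1.18207061e+01]), 'joint_velocities': array([-0.06006755, -0.03456209,  0.06823132, -0.10008741, -0.03698968,
       -0.06123649]), 'tau': array([ 5.86756469e-04, -4.33870733e+01, -3.41847968e+01,  7.03819538e-02,
        3.85428302e-02, -1.69897439e-04]), 'tool_pos': array([0.25533719, 0.5146154 , 0.23782567]), 'orientation': array([-100.96828834,   89.90232876, -127.36846525]), 'wrist_force': array([ 0.07471578, -0.17397738,  0.13898346]), 'ft_torque': array([0.01189667, 0.00156069, 0.02064189]), 'finger_gap': 0.0882925132501291}
side {'K': array([[381.32548066,   0.        , 276.61551487],
       [  0.        , 381.32548066, 207.67858898],
       [  0.        ,   0.        ,   1.        ]]), 'dist_coeffs': array([-0.06278741,  0.        ,  0.        ,  0.        ,  0.        ]), 'rvec': array([ 0.65497983, -2.68895107,  1.07742854]), 'tvec': array([0.54141172, 0.2932142 , 0.67871744])}
top {'K': array([[472.6867358 ,   0.        , 286.23504284],
       [  0.    
[... 198 characters left out ...]
71725, -2.18150962,  0.08160525]), 'tvec': array([0.0235049 , 0.62735739, 1.01487191])}
wrist {'K': array([[291.55997075,   0.        , 278.4660943 ],
       [  0.        , 291.55997075, 210.81107732],
       [  0.        ,   0.        ,   1.        ]]), 'dist_coeffs': array([-0.0417859,  0.       ,  0.       ,  0.       ,  0.       ]), 'tool_from_camera': array([[ 1.97901079e-04, -2.91255594e-01,  9.56645253e-01,
        -1.46062967e-01],
       [ 9.99999897e-01, -3.32504840e-04, -3.08102667e-04,
        -8.08326366e-04],
       [ 4.07825802e-04,  9.56645215e-01,  2.91255499e-01,
        -7.48208018e-02],
       [ 0.00000000e+00,  0.00000000e+00,  0.00000000e+00,
         1.00000000e+00]])}
```

View pics/top0.png

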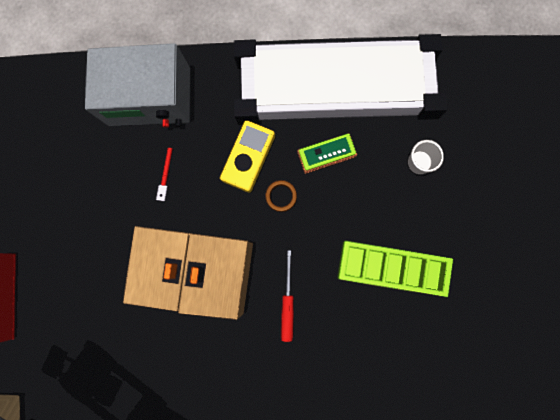

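View pics/side0.png

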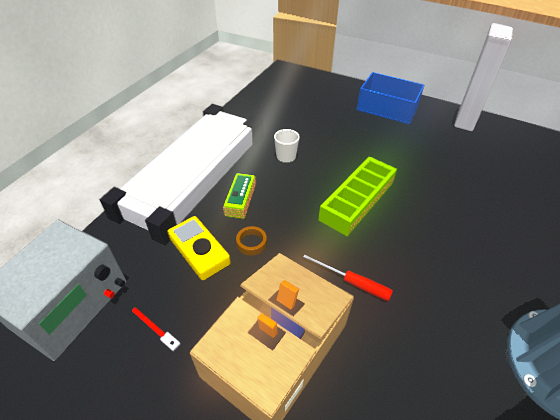

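View pics/wrist0.png

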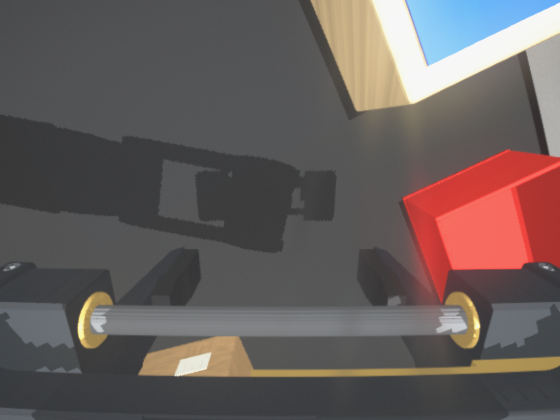

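```bash
cat > h.py <<'E'
import numpy as np, cv2, json
from scipy.spatial.transform import Rotation as R
from cell import manip
def cam(n):
    m=manip.camera_model(n); K=m['K'];d=m['dist_coeffs']
    if n=='wrist':
        s=manip.observe(); T=np.eye(4);T[:3,:3]=R.from_euler('xyz',s['orientation'],degrees=True).as_matrix();T[:3,3]=s['tool_pos']
        M=T@m['tool_from_camera']; Rw=M[:3,:3].T; return K,d,Rw,-Rw@M[:3,3]
    Rw=cv2.Rodrigues(m['rvec'])[0]; return K,d,Rw,m['tvec']
def ray(c,uv):
    K,d,Rw,t=c
    p=cv2.undistortPoints(np.array(uv,float).reshape(-1,1,2),K,d).reshape(-1,2)
    v=np.c_[p,np.ones(len(p))]@Rw; return -Rw.T@t, v
def onz(c,uv,z):
    o,v=ray(c,uv); s=(z-o[2])/v[:,2]; return o+v*s[:,None]
def proj(c,P):
    K,d,Rw,t=c
    return cv2.projectPoints(np.array(P,float).reshape(-1,3),cv2.Rodrigues(Rw)[0],t,K,d)[0].reshape(-1,2)
def tri(cs,uvs):
    A=np.zeros((3,3));b=np.zeros(3)
    for c,uv in zip(cs,uvs):
        o,v=ray(c,[uv]);v=v[0]/np.linalg.norm(v[0]);P=np.eye(3)-np.outer(v,v);A+=P;b+=P@o
    return np.linalg.solve(A,b)
def shot(n,name,crop=None,sc=1):
    c=cam(n); im=manip.camera(n)[:,:,::-1].copy()
    o=im
    if crop: x0,y0,x1,y1=crop;o=cv2.resize(im[y0:y1,x0:x1],None,fx=sc,fy=sc,interpolation=cv2.INTER_CUBIC)
    cv2.imwrite('pics/'+name,o); return c,im
def hsvmask(im,lo,hi):
    return cv2.inRange(cv2.cvtColor(im,cv2.COLOR_BGR2HSV),np.array(lo),np.array(hi))
def tool():
    s=manip.observe(); return s['tool_pos'],R.from_euler('xyz',s['orientation'],degrees=True)
E
python3 - <<'E'
import cv2
a=cv2.imread('pics/top0.png');b=cv2.imread('pics/side0.png')
cv2.imwrite('pics/z1.png',cv2.resize(a[210:330,110:270],None,fx=5,fy=5,interpolation=cv2.INTER_CUBIC))
cv2.imwrite('pics/z2.png',cv2.resize(b[240:420,180:370],None,fx=3.3,fy=3.3,interpolation=cv2.INTER_CUBIC))
E
```

```text
(no output)
```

View pics/z1.png

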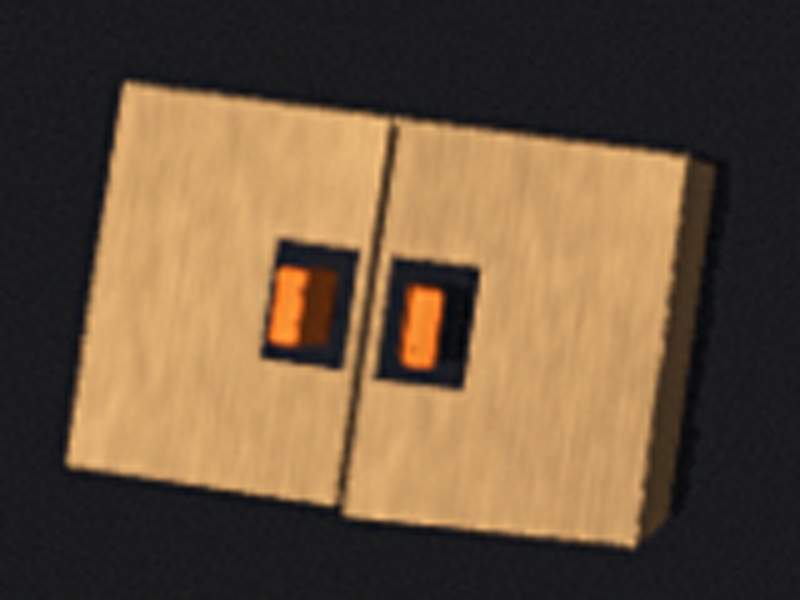

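View pics/z2.png

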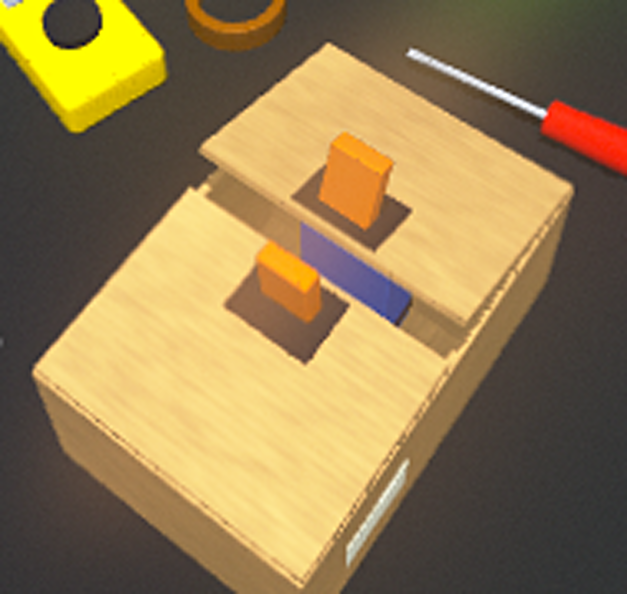

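```bash
python3 - <<'E'
from h import *
ct,cs=cam('top'),cam('side')
c=onz(ct,[(134.4,226.4),(123.4,303.2),(248,241),(237.4,319.4)],0.111)
print(c.round(4)); 
ctr=c.mean(0); xa=(c[0]-c[1]); xb=c[2]-c[3]; print(ctr.round(4),np.degrees(np.arctan2(xa[1],xa[0])),np.degrees(np.arctan2(xb[1],xb[0])),np.linalg.norm(xa),np.linalg.norm(xb), np.linalg.norm(c[0]-c[2]),np.linalg.norm(c[1]-c[3]),  [np.degrees(np.arctan2(d[1],d[0]))-90 for d in (c[0]-c[2],c[1]-c[3])])
print('taba',tri([ct,cs],[(167.8,271.2),(267.3,317.9)]).round(4))
print('tabb',tri([ct,cs],[(194.4,275.4),(289.7,286.1)]).round(4))
im=cv2.imread('pics/top0.png')
m=hsvmask(im,(32,120,60),(48,255,255)); cs_=[k for k in cv2.findContours(m,cv2.RETR_EXTERNAL,cv2.CHAIN_APPROX_NONE)[0] if cv2.contourArea(k)>1500]
for k in cs_:
    r=cv2.minAreaRect(k); print(r, cv2.contourArea(k)); print(onz(ct,cv2.boxPoints(r),0.05).round(4))
E
```

```text
[[0.599  0.3218 0.111 ]
 [0.4407 0.3448 0.111 ]
 [0.5626 0.0839 0.111 ]
 [0.4045 0.1085 0.111 ]]
[0.5017 0.2147 0.111 ] -8.258359243741225 -8.827860069015973 0.15998149705807496 0.159962620636414 0.24067173130443473 0.2390816238170592 [np.float64(-8.700604335901303), np.float64(-8.697128134590088)]
taba [0.5045 0.237  0.1584]
tabb [0.4952 0.1805 0.175 ]
((395.5015869140625, 268.4188537597656), (112.17452239990234, 39.91640853881836), 9.246112823486328) 4297.0
[[ 0.4784 -0.0994  0.05  ]
 [ 0.5627 -0.1162  0.05  ]
 [ 0.5166 -0.3545  0.05  ]
 [ 0.4328 -0.336   0.05  ]]
```

```bash
cat >> h.py <<'E'
C=np.array([0.5017,0.2147,0]); YAW=-8.65
def cpt(x,y,z,C=C,yaw=YAW):
    return C+R.from_euler('z',yaw,degrees=True).apply([x,y,z])
def rel(goal,yaw=None,p=None,r=None):
    """yaw: direction (deg) of tool y axis, tool x down"""
    if p is None: p,r=tool()
    M=r.as_matrix(); t=M.T@(np.array(goal)-p)
    if yaw is None: return t.round(4)
    best=None
    for a in (yaw,yaw+180):
        y=np.array([np.cos(np.radians(a)),np.sin(np.radians(a)),0]);x=np.array([0,0,-1.]);z=np.cross(x,y)
        G=np.c_[x,y,z]; dr=R.from_matrix(M.T@G).as_rotvec()
        if best is None or abs(np.linalg.norm(dr))<abs(np.linalg.norm(best)): best=dr; Gb=G
    return t.round(4),best.round(4),Gb.round(2).tolist()
E
python3 - <<'E'
from h import *
p,r=tool(); print(r.as_matrix().round(3))
print(rel(cpt(-0.001,-0.0319,0.20),YAW))
E
```

```text
[[-0.001  0.445  0.896]
 [-0.001  0.896 -0.445]
 [-1.    -0.001 -0.   ]]
(array([ 0.0382, -0.1899,  0.3628]), array([1.261e+00, 6.000e-04, 1.200e-03]), [[0.0, 0.99, -0.15], [0.0, -0.15, -0.99], [-1.0, 0.0, -0.0]])
```

Call:
apply_moves(
  travel=[
    [0, -0.016, 0.03],
    [0, -0.032, 0.061],
    [0, -0.048, 0.091],
    [0, -0.064, 0.121],
    [0, -0.08, 0.152],
    [0, -0.095, 0.182],
    [0, -0.111, 0.212],
    [0, -0.127, 0.242],
    [0.01, -0.143, 0.272],
    [0.02, -0.159, 0.303],
    [0.03, -0.175, 0.333],
    [0.038, -0.19, 0.363],
  ],
  dr=[
    [0.105, 0, 0],
    [0.21, 0, 0],
    [0.315, 0, 0],
    [0.42, 0, 0],
    [0.525, 0, 0],
    [0.63, 0, 0],
    [0.735, 0, 0],
    [0.84, 0, 0],
    [0.946, 0, 0],
    [1.051, 0, 0],
    [1.156, 0, 0],
    [1.261, 0, 0],
  ],
  fingers=[0, 0, 0, 0, 0, 0, 0, 0, 0, 0, 0, 0],
)

```text
t: 1.15
tool_pos: [0.4967, 0.1818, 0.1999]
orientation: [-74.2, 90.0, -173.1]
wrist_force: [-1.0, -0.4, 0.1]
finger_gap: 0.0882
```

```bash
python3 - <<'E'
from h import *
s=manip.observe(); print(s['t'],s['tool_pos'],s['q'].round(1))
print(rel(cpt(-0.001,-0.0319,0.144),YAW))
c,im=shot('wrist','w1.png')
E
```

```text
1.15 [0.49665971 0.18175588 0.1998554 ] [  7.2   6.7 100.9   0.   72.4  16.2]
(array([ 0.0559, -0.0009, -0.0014]), array([-0.0054,  0.0002,  0.0007]), [[0.0, 0.99, -0.15], [0.0, -0.15, -0.99], [-1.0, 0.0, -0.0]])
```

View pics/w1.png

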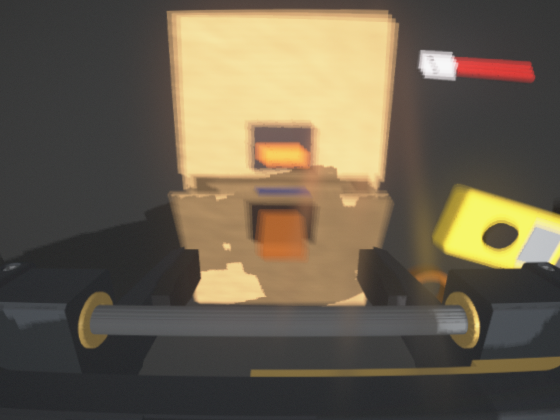

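Call:
apply_moves(
  travel=[
    [0.02, -0.001, -0.001],
    [0.04, -0.001, -0.001],
    [0.056, -0.001, -0.001],
    [0.056, -0.001, -0.001],
    [0.056, -0.001, -0.001],
    [0.056, -0.001, -0.001],
    [0.056, -0.001, -0.001],
    [0.056, -0.001, -0.001],
    [0.056, -0.001, -0.001],
  ],
  dr=[
    [-0.005, 0, 0],
    [-0.005, 0, 0],
    [-0.005, 0, 0],
    [-0.005, 0, 0],
    [-0.005, 0, 0],
    [-0.005, 0, 0],
    [-0.005, 0, 0],
    [-0.005, 0, 0],
    [-0.005, 0, 0],
  ],
  fingers=[0, 0, 0, 1, 1, 1, 1, 1, 1],
)

```text
t: 1.95
tool_pos: [0.496, 0.1848, 0.1457]
orientation: [105.2, 89.9, 6.8]
wrist_force: [0.1, 0.6, -0.2]
finger_gap: 0.0501
```

```bash
python3 - <<'E'
from h import *
s=manip.observe(); print(s['t'],s['tool_pos'],s['finger_gap'],s['wrist_force'])
p,r=tool(); g=p+np.array([0,0,-0.0]); gp=p+np.array([0,0,.019])
d=R.from_euler('z',-YAW,degrees=True).apply(gp-C)
print('grip in carton',d)
a=np.degrees(np.arctan2(d[2]-.106,d[1]+.118)); rr=np.hypot(d[2]-.106,d[1]+.118); print(a,rr)
a0=33.6
for th in np.linspace(a0,138.6,13):
    t=np.radians(th);q=np.radians(a0); r0=.1034
    # inward=+y ; tool z=-y, tool x=-z
    print(round(th-18.6,1),round(-(r0*np.sin(t)-r0*np.sin(q)),3),round(-(r0*np.cos(t)-r0*np.cos(q)),3))
E
```

```text
1.95 [0.49603602 0.18479973 0.14572156] 0.05005998766627466 [ 0.13291728  0.5929642  -0.18693507]
grip in carton [-0.00110261 -0.03041202  0.16472156]
33.83906216399115 0.10545081835908125
15.0 -0.0 -0.0
23.8 -0.012 0.01
32.5 -0.023 0.021
41.2 -0.032 0.034
50.0 -0.039 0.048
58.7 -0.044 0.063
67.5 -0.046 0.079
76.2 -0.046 0.095
85.0 -0.043 0.11
93.8 -0.038 0.125
102.5 -0.031 0.14
111.2 -0.022 0.152
120.0 -0.011 0.164
```

Call:
apply_moves(
  travel=[
    [0, 0, 0],
    [0, 0, 0],
    [0, 0, 0],
    [0, 0, 0],
    [0, 0, 0],
  ],
  dr=[
    [0, 0, 0],
    [0, 0, 0],
    [0, 0, 0],
    [0, 0, 0],
    [0, 0, 0],
  ],
  fingers=[1, 1, 1, 1, 1],
)

```text
t: 2.37
tool_pos: [0.4963, 0.1844, 0.1451]
orientation: [97.5, 89.9, -0.8]
wrist_force: [4.4, -1.3, -0.3]
finger_gap: 0.0301
```

Call:
apply_moves(
  travel=[
    [-0.012, 0, 0.01],
    [-0.023, 0, 0.021],
    [-0.032, 0, 0.034],
    [-0.039, 0, 0.048],
    [-0.044, 0, 0.063],
    [-0.046, 0, 0.079],
    [-0.046, 0, 0.079],
  ],
  dr=[
    [0, 0, 0],
    [0, 0, 0],
    [0, 0, 0],
    [0, 0, 0],
    [0, 0, 0],
    [0, 0, 0],
    [0, 0, 0],
  ],
  fingers=[1, 1, 1, 1, 1, 1, 1],
)

```text
t: 2.95
tool_pos: [0.4843, 0.1054, 0.1923]
orientation: [125.7, 89.9, 27.3]
wrist_force: [-1.6, 1.1, 9.2]
finger_gap: 0.0294
```

```bash
python3 - <<'E'
from h import *
s=manip.observe(); print(s['t'],s['tool_pos'],s['finger_gap'],s['wrist_force'])
d=R.from_euler('z',-YAW,degrees=True).apply(s['tool_pos']+[0,0,.019]-C); print(d, np.degrees(np.arctan2(d[2]-.106,d[1]+.118))-18.6)
shot('side','s2.png')
E
```

```text
2.95 [0.48425518 0.10541968 0.19228324] 0.02942927971312353 [-1.64253663  1.06464902  9.18304027]
[-0.00081084 -0.11066098  0.21128324] 67.41251348138638
```

View pics/s2.png

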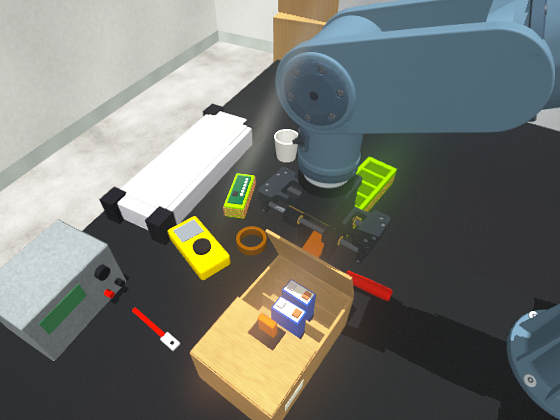

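Call:
apply_moves(
  travel=[
    [0, 0, 0.016],
    [0.003, 0, 0.031],
    [0.008, 0, 0.046],
    [0.015, 0, 0.061],
    [0.024, 0, 0.073],
    [0.036, 0, 0.086],
    [0.038, 0, 0.088],
    [0.038, 0, 0.088],
    [0.038, 0, 0.088],
    [0.038, 0, 0.088],
    [0.038, 0, 0.088],
    [0.038, 0, 0.088],
  ],
  dr=[
    [0, 0, 0],
    [0, 0, 0],
    [0, 0, 0],
    [0, 0, 0],
    [0, 0, 0],
    [0, 0, 0],
    [0, 0, 0],
    [0, 0, 0],
    [0, 0, 0],
    [0, 0, 0],
    [0, 0, 0],
    [0, 0, 0],
  ],
  fingers=[1, 1, 1, 1, 1, 1, 1, 1, 0.3, 0.3, 0.3, 0.3],
)

```text
t: 4.0
tool_pos: [0.4712, 0.0196, 0.153]
orientation: [6.3, 90.0, -92.0]
wrist_force: [-0.9, 0.6, -0.8]
finger_gap: 0.0542
```

```bash
python3 - <<'E'
from h import *
s=manip.observe(); print(s['t'],s['tool_pos'],s['finger_gap'],s['wrist_force'])
d=R.from_euler('z',-YAW,degrees=True).apply(s['tool_pos']+[0,0,.019]-C); print(d, np.degrees(np.arctan2(d[2]-.106,d[1]+.118))-18.6)
c,im=shot('side','s3.png')
print('via over a:',rel(cpt(-0.0005,0.0225,0.21),YAW), 'grip',rel(cpt(-0.0005,0.0225,0.127),YAW))
E
```

```text
4.0 [0.47119412 0.01957091 0.15295399] 0.054177424312840616 [-0.90421176  0.5949397  -0.79032937]
[-0.00081184 -0.19749762  0.17195399] 121.71972085533346
via over a: (array([-0.0571,  0.0015, -0.22  ]), array([ 0.0056,  0.0003, -0.0001]), [[0.0, 0.99, -0.15], [0.0, -0.15, -0.99], [-1.0, 0.0, -0.0]]) grip (array([ 0.0259,  0.0015, -0.22  ]), array([ 0.0056,  0.0003, -0.0001]), [[0.0, 0.99, -0.15], [0.0, -0.15, -0.99], [-1.0, 0.0, -0.0]])
```

View pics/s3.png

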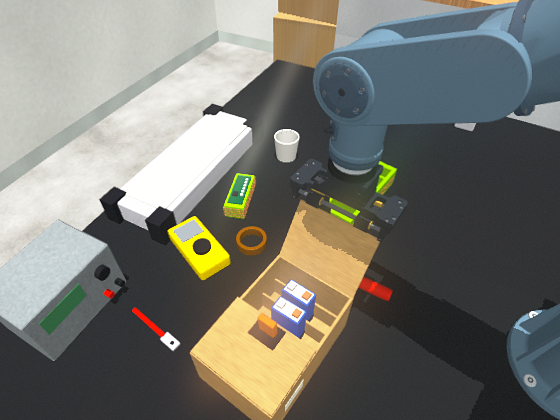

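Call:
apply_moves(
  travel=[
    [-0.03, 0, 0.012],
    [-0.065, 0, 0.012],
    [-0.085, 0, 0.0],
    [-0.085, 0.001, -0.04],
    [-0.085, 0.001, -0.08],
    [-0.085, 0.001, -0.12],
    [-0.07, 0.001, -0.16],
    [-0.057, 0.001, -0.195],
    [-0.05, 0.001, -0.22],
    [-0.03, 0.001, -0.22],
    [0.0, 0.001, -0.22],
    [0.0, 0.001, -0.22],
  ],
  dr=[
    [0.006, 0, 0],
    [0.006, 0, 0],
    [0.006, 0, 0],
    [0.006, 0, 0],
    [0.006, 0, 0],
    [0.006, 0, 0],
    [0.006, 0, 0],
    [0.006, 0, 0],
    [0.006, 0, 0],
    [0.006, 0, 0],
    [0.006, 0, 0],
    [0.006, 0, 0],
  ],
  fingers=[0.35, 0.35, 0.35, 0.35, 0.35, 0.35, 0.35, 0.35, 0.35, 0.35, 0.35, 0.35],
)

```text
t: 5.05
tool_pos: [0.5004, 0.2368, 0.1474]
orientation: [-66.5, 89.5, -165.1]
wrist_force: [-1.1, -0.1, -1.3]
finger_gap: 0.0572
```

```bash
python3 - <<'E'
from h import *
s=manip.observe(); print(s['t'],s['tool_pos'],s['finger_gap'],s['wrist_force'])
print('grip',rel(cpt(-0.0005,0.0225,0.127),YAW))
c,im=shot('side','s4.png',(180,200,400,400),3)
a0=22.6
for th in np.linspace(a0,140.6,14):
    t=np.radians(th);q=np.radians(a0); r0=.1034
    print(round(th-18.6,1),round(-(r0*np.sin(t)-r0*np.sin(q)),3),round((r0*np.cos(t)-r0*np.cos(q)),3))
E
```

```text
5.05 [0.50044244 0.23677848 0.14742536] 0.05720943782315534 [-1.11070075 -0.08994584 -1.29796274]
grip (array([ 0.0204,  0.0042, -0.0009]), array([0.0006, 0.0037, 0.0084]), [[0.0, 0.99, -0.15], [0.0, -0.15, -0.99], [-1.0, 0.0, -0.0]])
4.0 -0.0 0.0
13.1 -0.015 -0.007
22.2 -0.028 -0.017
31.2 -0.039 -0.029
40.3 -0.049 -0.042
49.4 -0.056 -0.057
58.5 -0.061 -0.072
67.5 -0.063 -0.088
76.6 -0.063 -0.105
85.7 -0.06 -0.121
94.8 -0.055 -0.136
103.8 -0.048 -0.151
112.9 -0.038 -0.164
122.0 -0.026 -0.175
```

View pics/s4.png

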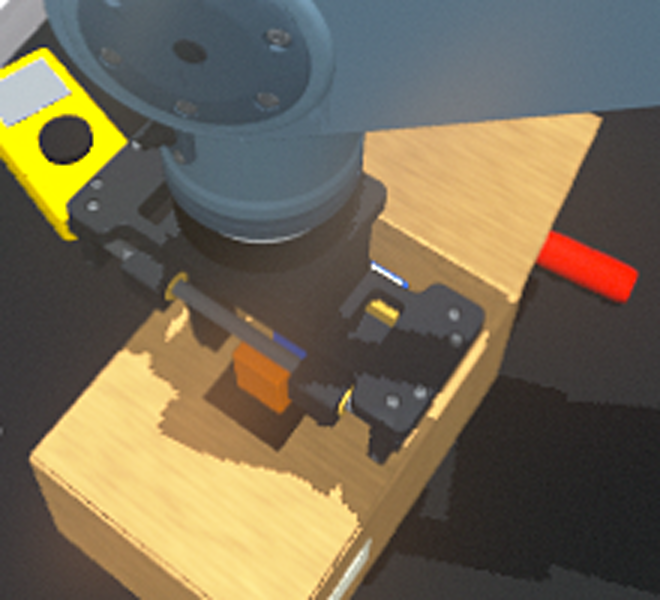

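Call:
apply_moves(
  travel=[
    [0.012, 0.001, 0],
    [0.024, 0.001, 0],
    [0.024, 0.001, 0],
    [0.024, 0.001, 0],
    [0.024, 0.001, 0],
    [0.024, 0.001, 0],
    [0.024, 0.001, 0],
    [0.024, 0.001, 0],
  ],
  dr=[
    [0, 0, 0],
    [0, 0, 0],
    [0, 0, 0],
    [0, 0, 0],
    [0, 0, 0],
    [0, 0, 0],
    [0, 0, 0],
    [0, 0, 0],
  ],
  fingers=[0.35, 0.35, 1, 1, 1, 1, 1, 1],
)

```text
t: 5.77
tool_pos: [0.5046, 0.2367, 0.129]
orientation: [-73.6, 89.9, -172.3]
wrist_force: [-4.6, -1.0, 2.1]
finger_gap: 0.03
```

```bash
python3 - <<'E'
from h import *
s=manip.observe(); print(s['t'],s['tool_pos'],s['finger_gap'],s['wrist_force'])
print('grip',rel(cpt(-0.0005,0.0225,0.127),YAW))
E
```

```text
5.7667 [0.50457269 0.23668023 0.1289879 ] 0.029983927713251854 [-4.57211809 -1.02287952  2.07681587]
grip (array([ 0.002 , -0.    , -0.0003]), array([-0.001 ,  0.0003,  0.0011]), [[0.0, 0.99, -0.15], [0.0, -0.15, -0.99], [-1.0, 0.0, -0.0]])
```

Call:
apply_moves(
  travel=[
    [-0.015, 0, -0.007],
    [-0.028, 0, -0.017],
    [-0.039, 0, -0.029],
    [-0.049, 0, -0.042],
    [-0.056, 0, -0.057],
    [-0.061, 0, -0.072],
    [-0.063, 0, -0.088],
    [-0.063, 0, -0.105],
    [-0.06, 0, -0.121],
    [-0.055, 0, -0.136],
    [-0.048, 0, -0.151],
    [-0.038, 0, -0.164],
  ],
  dr=[
    [0, 0, 0],
    [0, 0, 0],
    [0, 0, 0],
    [0, 0, 0],
    [0, 0, 0],
    [0, 0, 0],
    [0, 0, 0],
    [0, 0, 0],
    [0, 0, 0],
    [0, 0, 0],
    [0, 0, 0],
    [0, 0, 0],
  ],
  fingers=[1, 1, 1, 1, 1, 1, 1, 1, 1, 1, 1, 1],
)

```text
t: 6.77
tool_pos: [0.5299, 0.4003, 0.1679]
orientation: [151.6, 89.9, 53.0]
wrist_force: [-3.5, -0.4, 2.6]
finger_gap: 0.0292
```

Call:
apply_moves(
  travel=[
    [0.012, 0, -0.011],
    [0.014, 0, -0.013],
    [0.014, 0, -0.013],
    [0.014, 0, -0.013],
    [0.014, 0, -0.013],
    [0.014, 0, -0.013],
  ],
  dr=[
    [0, 0, 0],
    [0, 0, 0],
    [0, 0, 0],
    [0, 0, 0],
    [0, 0, 0],
    [0, 0, 0],
  ],
  fingers=[1, 1, 1, 0.35, 0.35, 0.35],
)

```text
t: 7.27
tool_pos: [0.5323, 0.411, 0.1529]
orientation: [51.0, 90.0, -47.8]
wrist_force: [-0.4, 0.6, 0.1]
finger_gap: 0.0472
```

```bash
python3 - <<'E'
from h import *
s=manip.observe(); print(s['t'],s['tool_pos'],s['finger_gap'],s['wrist_force'])
d=R.from_euler('z',-YAW,degrees=True).apply(s['tool_pos']+[0,0,.019]-C); print(d, np.degrees(np.arctan2(d[2]-.106,-d[1]+.118))-18.6)
E
```

```text
7.2667 [0.53229132 0.4110081  0.15291667] 0.047232452588636877 [-0.41233976  0.57556478  0.14929938]
[0.00071899 0.19867607 0.17191667] 122.14933932817539
```

Call:
apply_moves(
  travel=[
    [-0.03, 0, -0.012],
    [-0.065, 0, -0.012],
    [-0.1, 0, -0.012],
    [-0.12, 0, -0.012],
    [-0.12, 0, -0.012],
  ],
  dr=[
    [0, 0, 0],
    [0, 0, 0],
    [0, 0, 0],
    [0, 0, 0],
    [0, 0, 0],
  ],
  fingers=[0, 0, 0, 0, 0],
)

```text
t: 7.68
tool_pos: [0.5364, 0.4243, 0.28]
orientation: [124.9, 89.4, 26.1]
wrist_force: [0.5, 0.9, 1.2]
finger_gap: 0.0803
```

```bash
python3 - <<'E'
from h import *
shot('side','s5.png'); shot('top','t5.png',(80,180,480,360),2)
E
```

```text
(no output)
```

View pics/t5.png

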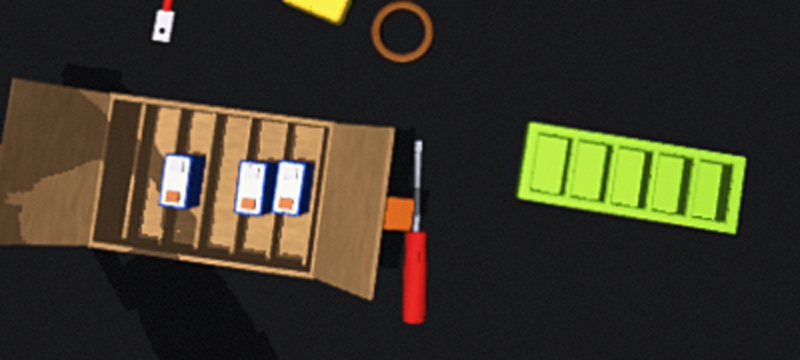

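View pics/s5.png

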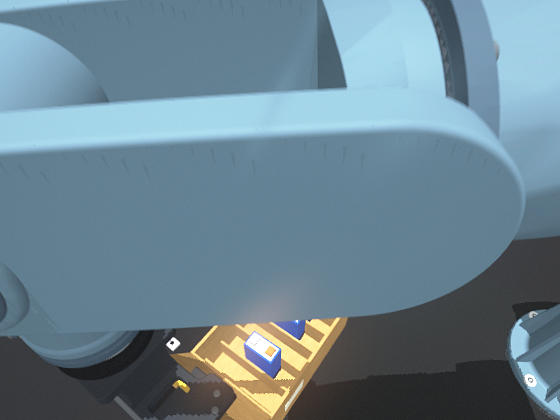

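```bash
python3 - <<'E'
from h import *
c,im=shot('top','t6.png',(100,210,270,340),4)
for y in (-.08,-.04,0,.04,.08):
    print(y,proj(c,[cpt(0,y,.095)]).round(1))
def cells(): pass
# cell tops: measured from zoomed t5
g=[[(165,155),(192,158),(187,208),(160,205)],[(243,160),(270,163),(263,215),(237,212)],[(280,161),(309,164),(302,215),(275,212)]]
for q in g:
    uv=np.array(q)/2+[80,180]; P=onz(c,uv,.095).mean(0)
    print(R.from_euler('z',-YAW,degrees=True).apply(P-C).round(4))
E
```

```text
-0.08 [[224.7 277.2]]
-0.04 [[205.8 274.7]]
0 [[187.  272.2]]
0.04 [[168.3 269.6]]
0.08 [[149.9 267.1]]
[-0.0023  0.0404  0.095 ]
[ 0.0022 -0.0415  0.095 ]
[ 0.0068 -0.0813  0.095 ]
```

View pics/t6.png

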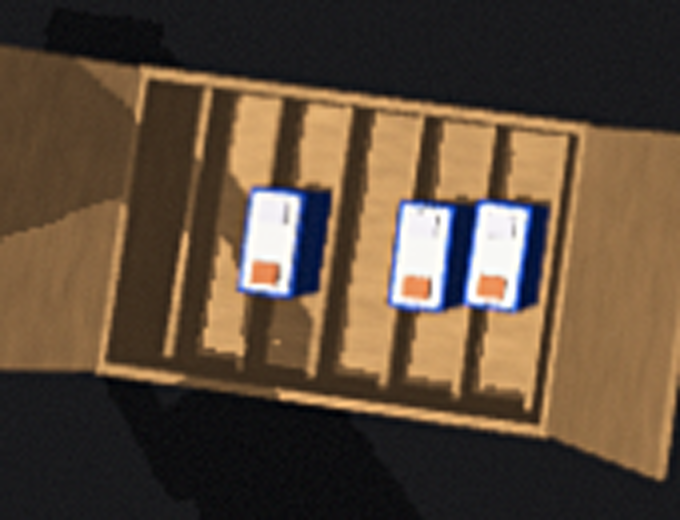

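```bash
python3 - <<'E'
from h import *
c,im=shot('top','t7.png',(330,230,465,305),5.5)
p,r=tool()
print(rel(cpt(0.0068,-0.08,0.26),YAW),rel(cpt(0.0068,-0.08,0.059),YAW))
E
```

```text
(array([0.0113, 0.0074, 0.2903]), array([-0.0016,  0.002 ,  0.0023]), [[0.0, 0.99, -0.15], [0.0, -0.15, -0.99], [-1.0, 0.0, -0.0]]) (array([0.2123, 0.0079, 0.2899]), array([-0.0016,  0.002 ,  0.0023]), [[0.0, 0.99, -0.15], [0.0, -0.15, -0.99], [-1.0, 0.0, -0.0]])
```

View pics/t7.png

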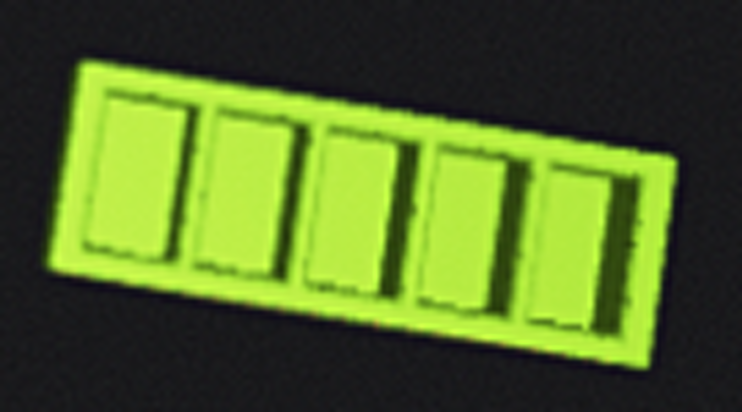

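```bash
python3 - <<'E'
from h import *
c=cam('top')
T=np.array([(193,105),(308,122),(418,143),(528,160),(638,178)])/5.5+[330,230]
B=np.array([(177,262),(288,280),(400,298),(508,317),(618,335)])/5.5+[330,230]
t=onz(c,T,.05);b=onz(c,B,.05); m=(t+b)/2
print(t.round(4),b.round(4)); 
v=m[0]-m[4]; print(np.linalg.norm(v),np.degrees(np.arctan2(v[1],v[0]))-90,[np.linalg.norm(x) for x in t-b],np.degrees(np.arctan2(*(t-b).mean(0)[[1,0]])))
u=v/np.linalg.norm(v); print('center',m.mean(0)+.018*u)
cr=onz(c,np.array([(78,62),(677,156),(650,368),(47,270)])/5.5+[330,230],.05); print(cr.round(4),cr.mean(0))
E
```

```text
[[ 0.5411 -0.1624  0.05  ]
 [ 0.5331 -0.2073  0.05  ]
 [ 0.5236 -0.2502  0.05  ]
 [ 0.5157 -0.2932  0.05  ]
 [ 0.5072 -0.3363  0.05  ]] [[ 0.48   -0.1537  0.05  ]
 [ 0.4718 -0.1968  0.05  ]
 [ 0.4635 -0.2403  0.05  ]
 [ 0.4548 -0.2823  0.05  ]
 [ 0.4464 -0.3252  0.05  ]]
0.1759687690061236 -11.053131419459675 [np.float64(0.06166310184075403), np.float64(0.062209812905472804), np.float64(0.060918783886509995), np.float64(0.06180402178975572), np.float64(0.061830223969750985)] -9.543162585338811
center [ 0.49718531 -0.22710668  0.05      ]
[[ 0.5593 -0.1179  0.05  ]
 [ 0.5154 -0.3523  0.05  ]
 [ 0.4332 -0.3372  0.05  ]
 [ 0.4784 -0.1029  0.05  ]] [ 0.49654694 -0.22755914  0.05      ]
```

Call:
apply_moves(
  travel=[
    [0, 0.001, 0.035],
    [0, 0.002, 0.075],
    [0, 0.003, 0.115],
    [0, 0.004, 0.15],
    [0.005, 0.005, 0.19],
    [0.01, 0.006, 0.23],
    [0.011, 0.007, 0.265],
    [0.011, 0.008, 0.29],
    [0.011, 0.008, 0.29],
  ],
  dr=[
    [0, 0, 0],
    [0, 0, 0],
    [0, 0, 0],
    [0, 0, 0],
    [0, 0, 0],
    [0, 0, 0],
    [0, 0, 0],
    [0, 0, 0],
    [0, 0, 0],
  ],
  fingers=[0, 0, 0, 0, 0, 0, 0, 0, 0],
)

```text
t: 8.63
tool_pos: [0.4963, 0.1317, 0.2595]
orientation: [-58.4, 89.7, -157.4]
wrist_force: [0.0, 0.3, 0.2]
finger_gap: 0.0881
```

```bash
python3 - <<'E'
from h import *
c,im=shot('wrist','w8.png')
s=manip.observe(); print(s['t'],s['tool_pos'])
print(rel(cpt(0.0068,-0.08,0.059),YAW))
for y,x in ((-.08,.0068),(-.04,.0022),(.04,-.0023)): print(proj(c,[cpt(x+a,y+b,.095) for a,b in ((.028,.015),(-.028,.015),(.028,-.015),(-.028,-.015))]).round(0).tolist())
E
```

```text
8.6833 [0.49679788 0.13361703 0.25991256]
(array([ 2.009e-01,  1.000e-04, -1.100e-03]), array([-0.0051,  0.0008,  0.0031]), [[0.0, 0.99, -0.15], [0.0, -0.15, -0.99], [-1.0, 0.0, -0.0]])
[[305.0, 176.0], [252.0, 177.0], [304.0, 203.0], [253.0, 204.0]]
[[301.0, 138.0], [247.0, 139.0], [300.0, 167.0], [248.0, 167.0]]
[[297.0, 54.0], [239.0, 54.0], [297.0, 87.0], [241.0, 87.0]]
```

View pics/w8.png

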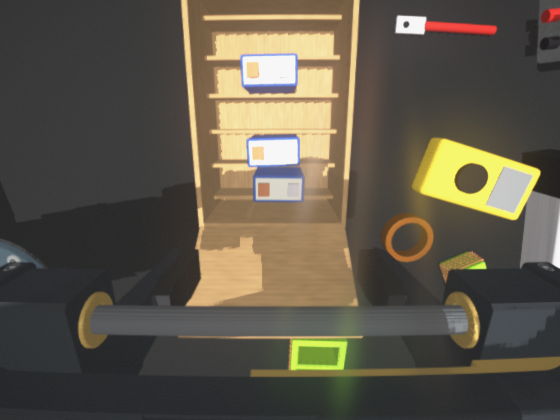

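Call:
apply_moves(
  travel=[
    [0.04, 0, -0.001],
    [0.08, 0, -0.001],
    [0.12, 0, -0.001],
    [0.15, 0, -0.001],
    [0.18, 0, -0.001],
    [0.201, 0, -0.001],
    [0.201, 0, -0.001],
    [0.201, 0, -0.001],
    [0.201, 0, -0.001],
    [0.201, 0, -0.001],
    [0.201, 0, -0.001],
    [0.201, 0, -0.001],
  ],
  dr=[
    [-0.005, 0, 0],
    [-0.005, 0, 0],
    [-0.005, 0, 0],
    [-0.005, 0, 0],
    [-0.005, 0, 0],
    [-0.005, 0, 0],
    [-0.005, 0, 0],
    [-0.005, 0, 0],
    [-0.005, 0, 0],
    [-0.005, 0, 0],
    [-0.005, 0, 0],
    [-0.005, 0, 0],
  ],
  fingers=[0, 0, 0, 0, 0, 0, 0, 1, 1, 1, 1, 1],
)

```text
t: 9.68
tool_pos: [0.4986, 0.1369, 0.062]
orientation: [102.4, 89.9, 4.0]
wrist_force: [-0.9, -0.9, 1.4]
finger_gap: 0.0572
```

Call:
apply_moves(
  travel=[
    [0, 0, 0],
    [0, 0, 0],
    [-0.01, 0, 0],
    [-0.03, 0, 0],
    [-0.06, 0, 0],
    [-0.1, 0, 0],
    [-0.14, 0, 0],
    [-0.18, 0, 0],
    [-0.22, 0, 0],
    [-0.22, 0, 0],
  ],
  dr=[
    [0, 0, 0],
    [0, 0, 0],
    [0, 0, 0],
    [0, 0, 0],
    [0, 0, 0],
    [0, 0, 0],
    [0, 0, 0],
    [0, 0, 0],
    [0, 0, 0],
    [0, 0, 0],
  ],
  fingers=[1, 1, 1, 1, 1, 1, 1, 1, 1, 1],
)

```text
t: 10.52
tool_pos: [0.5018, 0.1369, 0.2906]
orientation: [100.9, 89.1, 2.4]
wrist_force: [2.1, -0.9, -1.0]
finger_gap: 0.0561
```

```bash
cat >> h.py <<'E'
def pk(k,z,F=(0.4972,-0.2273),fy=-11.05):
    # k: pocket offset -2..2 (y)
    return np.array([*F,0])+R.from_euler('z',fy,degrees=True).apply([0,0.044*k,z])
E
python3 - <<'E'
from h import *
s=manip.observe(); print(s['t'],s['tool_pos'],s['finger_gap'],s['wrist_force'])
shot('side','s9.png'); c,im=shot('top','t9.png',(80,180,480,360),2)
print(rel(pk(-2,.276),-11.05))
E
```

```text
10.5167 [0.50177537 0.13689923 0.29058574] 0.05610166010317644 [ 2.10593543 -0.91687771 -1.00694469]
(array([0.0068, 0.0477, 0.4482]), array([ 0.0458, -0.0009, -0.0045]), [[0.0, 0.98, -0.19], [0.0, -0.19, -0.98], [-1.0, 0.0, -0.0]])
```

View pics/s9.png

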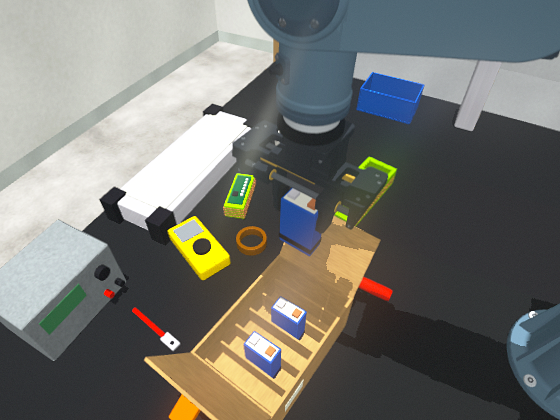

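View pics/t9.png

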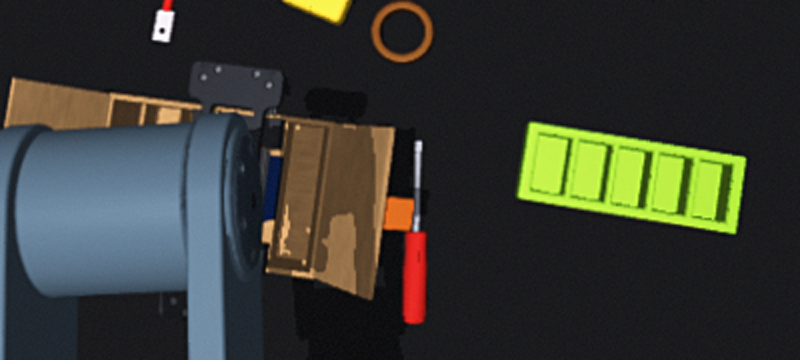

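```bash
python3 - <<'E'
from h import *
print(manip.observe()['tool_pos'],rel(pk(-1,.2),-11.05))
E
```

```text
[0.49873869 0.13665945 0.28297453] (array([0.0829, 0.0494, 0.4043]), array([ 0.0458, -0.0009, -0.0045]), [[0.0, 0.98, -0.19], [0.0, -0.19, -0.98], [-1.0, 0.0, -0.0]])
```

Call:
apply_moves(
  travel=[
    [0, 0.004, 0.03],
    [0, 0.009, 0.07],
    [0, 0.013, 0.11],
    [0, 0.018, 0.15],
    [0, 0.023, 0.19],
    [0.01, 0.028, 0.23],
    [0.02, 0.033, 0.27],
    [0.04, 0.038, 0.31],
    [0.06, 0.043, 0.345],
    [0.075, 0.047, 0.38],
    [0.083, 0.049, 0.404],
    [0.083, 0.049, 0.404],
  ],
  dr=[
    [0, 0, 0],
    [0, 0, 0],
    [0, 0, 0],
    [0, 0, 0],
    [0.01, 0, 0],
    [0.02, 0, 0],
    [0.03, 0, 0],
    [0.046, 0, 0],
    [0.046, 0, 0],
    [0.046, 0, 0],
    [0.046, 0, 0],
    [0.046, 0, 0],
  ],
  fingers=[1, 1, 1, 1, 1, 1, 1, 1, 1, 1, 1, 1],
)

```text
t: 11.62
tool_pos: [0.484, -0.273, 0.1926]
orientation: [-108.2, 89.6, 150.4]
wrist_force: [-0.4, -0.5, -2.9]
finger_gap: 0.0557
```

Call:
apply_moves(
  travel=[
    [0, 0, 0],
    [0, 0, 0],
  ],
  dr=[
    [0, 0, 0],
    [0, 0, 0],
  ],
  fingers=[1, 1],
)

```text
t: 11.78
tool_pos: [0.4864, -0.2689, 0.1962]
orientation: [-127.8, 89.8, 131.1]
wrist_force: [-0.3, -0.3, -2.4]
finger_gap: 0.0557
```

```bash
python3 - <<'E'
from h import *
s=manip.observe(); print(s['t'],s['tool_pos'],s['finger_gap'])
shot('side','s10.png',(280,120,420,260),4); c,im=shot('wrist','w10.png')
print(rel(pk(-1,.2),-11.05))
for k in range(-2,3): print(k,proj(c,[pk(k,.05)+R.from_euler('z',-11.05,degrees=True).apply(d) for d in ([.031,.018,0],[-.031,.018,0],[-.031,-.018,0],[.031,-.018,0])]).round(0).tolist())
print(proj(cam('side'),[pk(k,.05) for k in range(-2,3)]))
E
```

```text
11.7833 [ 0.48639069 -0.2689363   0.1962143 ] 0.055672470223609764
(array([-0.0025,  0.0018,  0.0014]), array([ 0.0012, -0.0006,  0.0005]), [[0.0, 0.98, -0.19], [0.0, -0.19, -0.98], [-1.0, 0.0, -0.0]])
-2 [[310.0, 222.0], [251.0, 222.0], [252.0, 253.0], [309.0, 253.0]]
-1 [[311.0, 181.0], [250.0, 181.0], [251.0, 215.0], [310.0, 215.0]]
0 [[312.0, 137.0], [249.0, 137.0], [250.0, 174.0], [311.0, 174.0]]
1 [[314.0, 89.0], [248.0, 89.0], [249.0, 129.0], [313.0, 129.0]]
2 [[315.0, 38.0], [247.0, 38.0], [248.0, 80.0], [314.0, 80.0]]
[[376.10901805 167.90712586]
 [367.90399439 176.71481382]
 [359.25232837 185.99253163]
 [350.12071372 195.77456724]
 [340.47291262 206.09812177]]
```

View pics/w10.png

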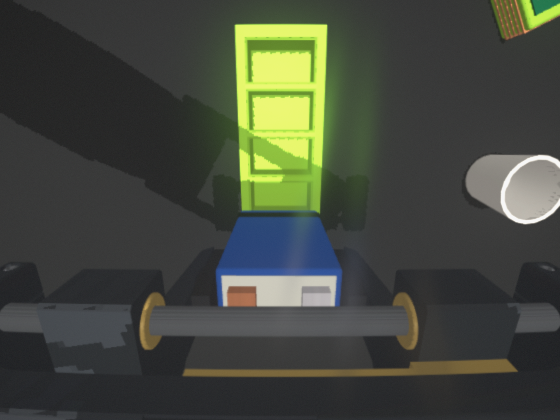

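View pics/s10.png

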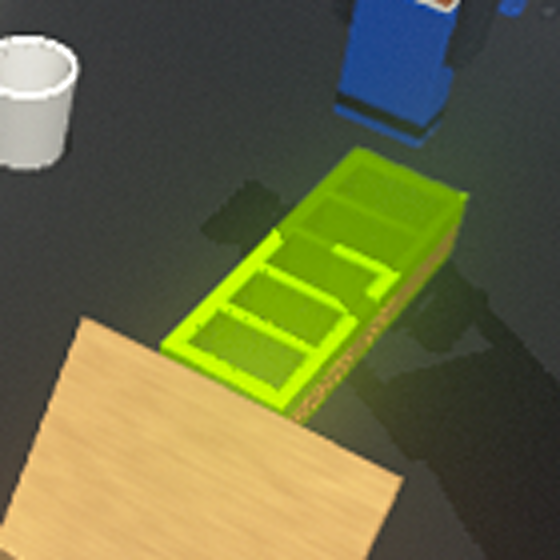

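Call:
apply_moves(
  travel=[
    [0.03, 0, 0],
    [0.06, 0, 0],
    [0.08, 0, 0],
    [0.08, 0, 0],
    [0.08, 0, 0],
    [0.08, 0, 0],
    [0.08, 0, 0],
    [0.08, 0, 0],
  ],
  dr=[
    [0, 0, 0],
    [0, 0, 0],
    [0, 0, 0],
    [0, 0, 0],
    [0, 0, 0],
    [0, 0, 0],
    [0, 0, 0],
    [0, 0, 0],
  ],
  fingers=[1, 1, 1, 1, 1, 1, 1, 1],
)

```text
t: 12.55
tool_pos: [0.4884, -0.2708, 0.1197]
orientation: [59.5, 89.8, -41.5]
wrist_force: [0.9, 0.4, -2.7]
finger_gap: 0.0559
```

```bash
python3 - <<'E'
from h import *
s=manip.observe(); print(s['t'],s['tool_pos'],s['finger_gap'])
print(rel(pk(-1,.064),-11.05))
c,im=shot('side','s11.png',(280,120,420,260),4);c,im=shot('wrist','w11.png')
for k in range(-2,3): print(k,proj(c,[pk(k,.05)+R.from_euler('z',-11.05,degrees=True).apply(d) for d in ([.031,.018,0],[-.031,.018,0],[-.031,-.018,0],[.031,-.018,0])]).round(0).tolist())
E
```

```text
12.55 [ 0.4883531  -0.27077337  0.11969423] 0.05589404535977247
(array([ 0.0557,  0.0002, -0.0005]), array([ 0.0003,  0.0017, -0.003 ]), [[0.0, 0.98, -0.19], [0.0, -0.19, -0.98], [-1.0, 0.0, -0.0]])
-2 [[317.0, 251.0], [240.0, 251.0], [242.0, 290.0], [315.0, 290.0]]
-1 [[319.0, 199.0], [238.0, 199.0], [240.0, 242.0], [317.0, 242.0]]
0 [[322.0, 140.0], [236.0, 140.0], [238.0, 188.0], [320.0, 188.0]]
1 [[324.0, 74.0], [233.0, 74.0], [235.0, 128.0], [322.0, 128.0]]
2 [[327.0, 1.0], [231.0, 1.0], [233.0, 61.0], [325.0, 61.0]]
```

View pics/s11.png

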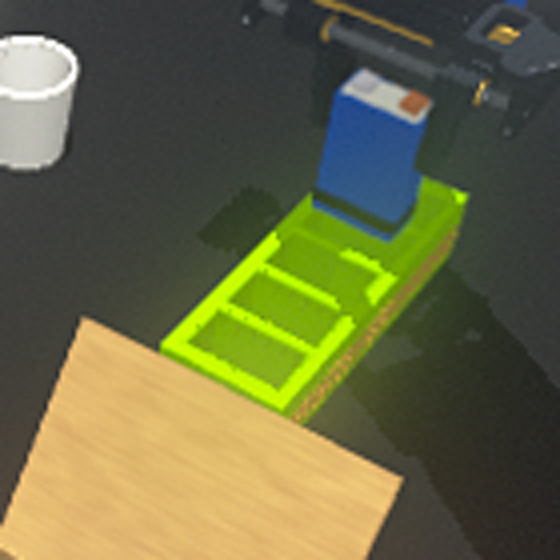

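View pics/w11.png

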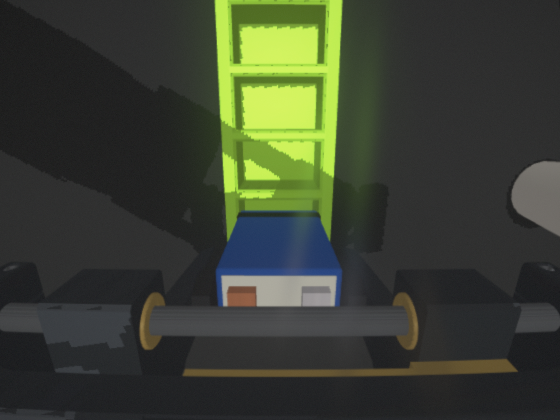

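```bash
python3 - <<'E'
from h import *
c=cam('wrist'); p,r=tool()
for zc in (-.018,-.015,-.012):
    print(zc,proj(c,[p+r.apply([x,y,zc]) for x in (-.035,.055) for y in (-.028,.028)]).round(1).tolist())
im=cv2.imread('pics/w11.png')
g=im.astype(int)
for u in (255,280,305):
    print(u,[(v,im[v,u].tolist()) for v in range(206,218)],[(v,im[v,u].tolist()) for v in range(270,280)])
E
```

```text
-0.018 [[211.6, 262.0], [344.2, 261.9], [239.1, 204.3], [317.2, 204.3]]
-0.015 [[212.1, 268.3], [343.7, 268.3], [239.3, 208.3], [317.1, 208.3]]
-0.012 [[212.6, 274.6], [343.2, 274.6], [239.4, 212.3], [316.9, 212.3]]
255 [(206, [49, 152, 114]), (207, [50, 152, 114]), (208, [51, 152, 114]), (209, [55, 149, 111]), (210, [76, 115, 83]), (211, [90, 76, 51]), (212, [65, 55, 38]), (213, [38, 47, 37]), (214, [35, 47, 39]), (215, [35, 46, 37]), (216, [52, 51, 41]), (217, [86, 60, 39])] [(270, [127, 72, 45]), (271, [128, 70, 44]), (272, [129, 71, 44]), (273, [129, 70, 43]), (274, [129, 76, 50]), (275, [129, 104, 92]), (276, [152, 157, 157]), (277, [157, 169, 170]), (278, [157, 169, 171]), (279, [157, 168, 170])]
280 [(206, [50, 152, 113]), (207, [51, 153, 114]), (208, [50, 152, 113]), (209, [54, 148, 110]), (210, [76, 114, 82]), (211, [91, 77, 50]), (212, [66, 56, 41]), (213, [38, 49, 38]), (214, [33, 47, 36]), (215, [37, 47, 39]), (216, [52, 50, 40]), (217, [87, 59, 38])] [(270, [126, 73, 48]), (271, [127, 73, 49]), (272, [128, 73, 49]), (273, [129, 74, 50]), (274, [129, 77, 56]), (275, [129, 104, 92]), (276, [150, 155, 154]), (277, [156, 166, 168]), (278, [158, 168, 170]), (279, [157, 168, 170])]
305 [(206, [58, 149, 110]), (207, [56, 147, 110]), (208, [58, 148, 109]), (209, [61, 144, 107]), (210, [76, 121, 88]), (211, [86, 98, 69]), (212, [69, 89, 65]), (213, [54, 86, 63]), (214, [51, 83, 62]), (215, [53, 83, 63]), (216, [62, 83, 62]), (217, [83, 86, 61])] [(270, [125, 72, 48]), (271, [128, 73, 50]), (272, [127, 73, 49]), (273, [129, 74, 49]), (274, [129, 78, 56]), (275, [129, 103, 92]), (276, [145, 148, 149]), (277, [155, 165, 166]), (278, [157, 167, 169]), (279, [158, 169, 171])]
```

```bash
python3 - <<'E'
import cv2
im=cv2.imread('pics/w11.png'); cv2.imwrite('pics/w11z.png',cv2.resize(im[185:345,190:370],None,fx=3.7,fy=3.7,interpolation=cv2.INTER_CUBIC))
E
```

```text
(no output)
```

View pics/w11z.png

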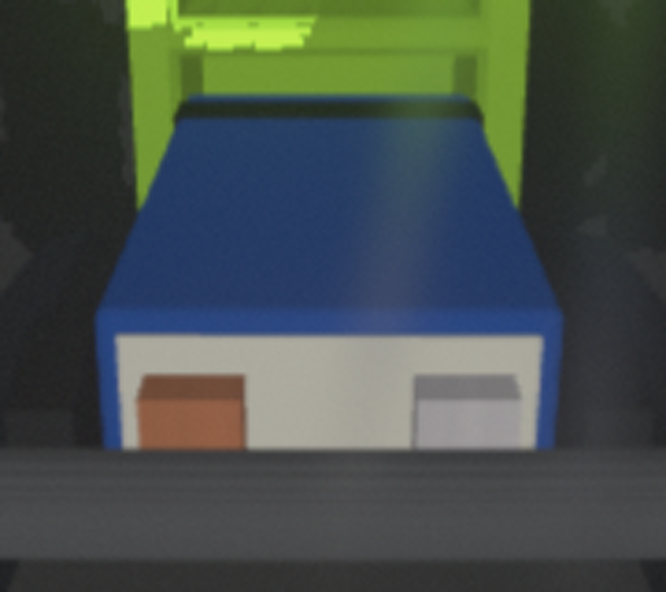

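Call:
apply_moves(
  travel=[
    [0, 0, -0.0015],
    [0.01, 0, -0.0015],
    [0.02, 0, -0.0015],
    [0.03, 0, -0.0015],
    [0.04, 0, -0.0015],
    [0.045, 0, -0.0015],
    [0.045, 0, -0.0015],
  ],
  dr=[
    [0, 0, 0],
    [0, 0, 0],
    [0, 0, 0],
    [0, 0, 0],
    [0, 0, 0],
    [0, 0, 0],
    [0, 0, 0],
  ],
  fingers=[1, 1, 1, 1, 1, 1, 1],
)

```text
t: 13.23
tool_pos: [0.4863, -0.2677, 0.0704]
orientation: [-119.4, 89.8, 139.5]
wrist_force: [-0.6, 0.6, -3.2]
finger_gap: 0.0561
```

```bash
python3 - <<'E'
from h import *
s=manip.observe(); print(s['t'],s['tool_pos'],s['finger_gap'],s['wrist_force'],s['ft_torque'])
print(rel(pk(-1,.064),-11.05))
c,im=shot('side','s12.png',(280,120,420,260),4);c,im=shot('wrist','w12.png')
E
```

```text
13.2333 [ 0.48630507 -0.26772476  0.07039057] 0.05607296793254666 [-0.60237629  0.61073333 -3.21937659] [-0.05629619  0.12417756  0.03405431]
(array([0.0064, 0.003 , 0.0022]), array([-0.0002, -0.0019,  0.0034]), [[0.0, 0.98, -0.19], [0.0, -0.19, -0.98], [-1.0, 0.0, -0.0]])
```

View pics/s12.png

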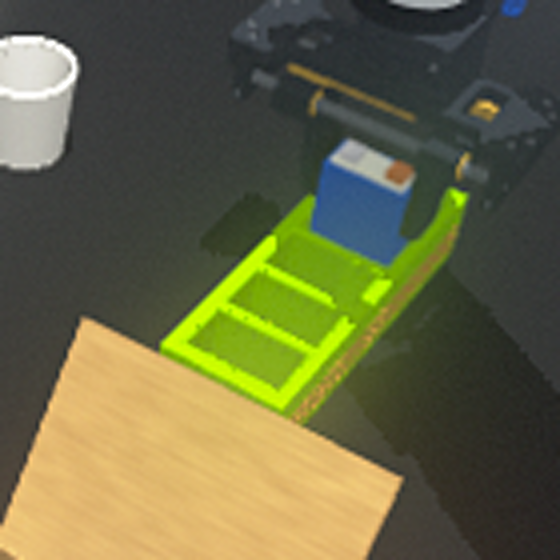

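Call:
apply_moves(
  travel=[
    [0.004, 0, 0],
    [0.008, 0, 0],
    [0.01, 0, 0],
    [0.01, 0, 0],
    [0.01, 0, 0],
  ],
  dr=[
    [0, 0, 0],
    [0, 0, 0],
    [0, 0, 0],
    [0, 0, 0],
    [0, 0, 0],
  ],
  fingers=[1, 1, 1, 1, 1],
)

```text
t: 13.75
tool_pos: [0.4881, -0.2693, 0.0648]
orientation: [48.3, 89.9, -52.7]
wrist_force: [-4.9, 2.7, 12.5]
finger_gap: 0.0559
```

Call:
apply_moves(
  travel=[
    [-0.001, 0, 0],
    [-0.001, 0, 0],
    [-0.001, 0, 0],
    [-0.001, 0, 0],
    [-0.03, 0, 0],
    [-0.07, 0, 0],
    [-0.11, 0, 0],
    [-0.15, 0, 0],
    [-0.19, 0, 0],
    [-0.23, 0, 0],
    [-0.23, 0, 0],
  ],
  dr=[
    [0, 0, 0],
    [0, 0, 0],
    [0, 0, 0],
    [0, 0, 0],
    [0, 0, 0],
    [0, 0, 0],
    [0, 0, 0],
    [0, 0, 0],
    [0, 0, 0],
    [0, 0, 0],
    [0, 0, 0],
  ],
  fingers=[0, 0, 0, 0, 0, 0, 0, 0, 0, 0, 0],
)

```text
t: 14.67
tool_pos: [0.4905, -0.2711, 0.3022]
orientation: [60.1, 89.2, -40.9]
wrist_force: [0.7, 0.0, 1.2]
finger_gap: 0.0886
```

```bash
python3 - <<'E'
from h import *
s=manip.observe(); print(s['t'],s['tool_pos'],s['finger_gap'],s['wrist_force'])
c,im=shot('side','s13.png',(280,120,420,260),4)
print(rel(cpt(0.0022,-0.041,0.27),YAW))
E
```

```text
14.6667 [ 0.49053337 -0.27108638  0.30222527] 0.08855589667278581 [0.67428372 0.04349369 1.19212445]
(array([ 0.0253, -0.0774, -0.4376]), array([-0.0419,  0.0052, -0.0087]), [[0.0, 0.99, -0.15], [0.0, -0.15, -0.99], [-1.0, 0.0, -0.0]])
```

View pics/s13.png

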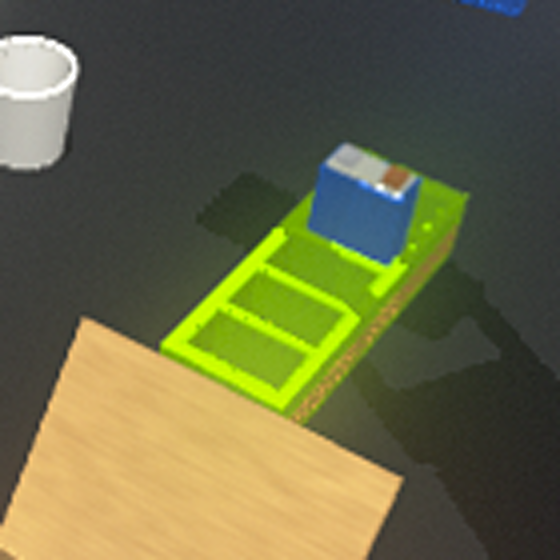

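Call:
apply_moves(
  travel=[
    [0, -0.007, -0.04],
    [0, -0.014, -0.08],
    [0, -0.021, -0.12],
    [0, -0.028, -0.16],
    [0, -0.035, -0.2],
    [0, -0.042, -0.24],
    [0, -0.049, -0.28],
    [0, -0.056, -0.32],
    [0, -0.063, -0.36],
    [0.01, -0.07, -0.4],
    [0.025, -0.076, -0.437],
    [0.025, -0.076, -0.437],
  ],
  dr=[
    [-0.01, 0, 0],
    [-0.02, 0, 0],
    [-0.03, 0, 0],
    [-0.042, 0, 0],
    [-0.042, 0, 0],
    [-0.042, 0, 0],
    [-0.042, 0, 0],
    [-0.042, 0, 0],
    [-0.042, 0, 0],
    [-0.042, 0, 0],
    [-0.042, 0, 0],
    [-0.042, 0, 0],
  ],
  fingers=[0, 0, 0, 0, 0, 0, 0, 0, 0, 0, 0, 0],
)

```text
t: 15.72
tool_pos: [0.4938, 0.1803, 0.2632]
orientation: [-96.2, 89.6, 165.4]
wrist_force: [-0.6, 0.9, -1.1]
finger_gap: 0.0885
```

Call:
apply_moves(
  travel=[
    [0.01, 0, 0],
    [0.01, 0, 0],
    [0.01, 0, 0],
    [0.01, 0, 0],
  ],
  dr=[
    [0, 0, 0],
    [0, 0, 0],
    [0, 0, 0],
    [0, 0, 0],
  ],
  fingers=[0, 0, 0, 0],
)

```text
t: 16.05
tool_pos: [0.497, 0.1734, 0.2576]
orientation: [-28.6, 90.0, -127.4]
wrist_force: [0.1, -1.0, 0.0]
finger_gap: 0.0883
```

```bash
python3 - <<'E'
from h import *
s=manip.observe(); print(s['t'],s['tool_pos'],s['finger_gap'],s['wrist_force'])
print(rel(cpt(0.0022,-0.041,0.059),YAW))
c,im=shot('wrist','w14.png')
E
```

```text
16.05 [0.49702812 0.17341343 0.25757699] 0.08827922250436619 [ 0.11245781 -0.98645832  0.04600836]
(array([ 0.1986,  0.0006, -0.0006]), array([-0.0021,  0.0003,  0.0002]), [[0.0, 0.99, -0.15], [0.0, -0.15, -0.99], [-1.0, 0.0, -0.0]])
```

View pics/w14.png

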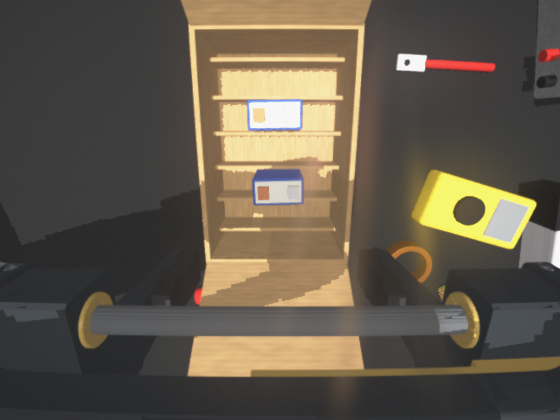

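Call:
apply_moves(
  travel=[
    [0.04, 0, 0],
    [0.08, 0, 0],
    [0.12, 0, 0],
    [0.15, 0, 0],
    [0.18, 0, 0],
    [0.199, 0, 0],
    [0.199, 0, 0],
    [0.199, 0, 0],
    [0.199, 0, 0],
    [0.199, 0, 0],
    [0.199, 0, 0],
    [0.199, 0, 0],
  ],
  dr=[
    [-0.002, 0, 0],
    [-0.002, 0, 0],
    [-0.002, 0, 0],
    [-0.002, 0, 0],
    [-0.002, 0, 0],
    [-0.002, 0, 0],
    [-0.002, 0, 0],
    [-0.002, 0, 0],
    [-0.002, 0, 0],
    [-0.002, 0, 0],
    [-0.002, 0, 0],
    [-0.002, 0, 0],
  ],
  fingers=[0, 0, 0, 0, 0, 0, 0, 1, 1, 1, 1, 1],
)

```text
t: 17.1
tool_pos: [0.4976, 0.1749, 0.0601]
orientation: [108.0, 89.9, 9.4]
wrist_force: [-2.7, 1.0, 1.7]
finger_gap: 0.0571
```

Call:
apply_moves(
  travel=[
    [0, 0, 0],
    [0, 0, 0],
    [-0.01, 0, 0],
    [-0.03, 0, 0],
    [-0.06, 0, 0],
    [-0.1, 0, 0],
    [-0.14, 0, 0],
    [-0.18, 0, 0],
    [-0.22, 0, 0],
    [-0.22, 0, 0],
    [-0.22, 0, 0],
    [-0.22, 0, 0],
  ],
  dr=[
    [0, 0, 0],
    [0, 0, 0],
    [0, 0, 0],
    [0, 0, 0],
    [0, 0, 0],
    [0, 0, 0],
    [0, 0, 0],
    [0, 0, 0],
    [0, 0, 0],
    [0, 0, 0],
    [0, 0, 0],
    [0, 0, 0],
  ],
  fingers=[1, 1, 1, 1, 1, 1, 1, 1, 1, 1, 1, 1],
)

```text
t: 18.1
tool_pos: [0.4959, 0.1747, 0.2778]
orientation: [-74.5, 89.9, -173.0]
wrist_force: [-0.8, -0.3, -4.8]
finger_gap: 0.056
```

```bash
python3 - <<'E'
from h import *
s=manip.observe(); print(s['t'],s['tool_pos'],s['finger_gap'],s['wrist_force'])
c,im=shot('top','t15.png',(80,180,480,360),2)
print(rel(pk(0,.2),-11.05))
E
```

```text
18.1 [0.49586522 0.17474113 0.27783589] 0.0560043075802614 [-0.82630108 -0.25553887 -4.75697203]
(array([0.077 , 0.0617, 0.3972]), array([0.044 , 0.0011, 0.0034]), [[0.0, 0.98, -0.19], [0.0, -0.19, -0.98], [-1.0, 0.0, -0.0]])
```

View pics/t15.png

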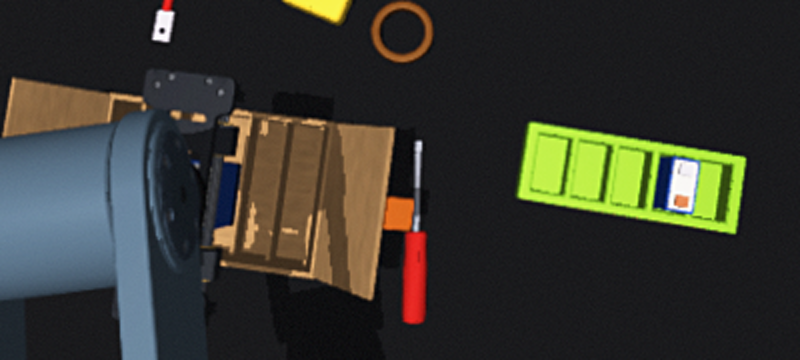

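Call:
apply_moves(
  travel=[
    [0, 0.006, 0.035],
    [0, 0.011, 0.07],
    [0, 0.017, 0.11],
    [0, 0.023, 0.15],
    [0, 0.029, 0.19],
    [0, 0.035, 0.23],
    [0.015, 0.042, 0.27],
    [0.035, 0.048, 0.31],
    [0.055, 0.054, 0.35],
    [0.07, 0.058, 0.38],
    [0.077, 0.061, 0.397],
    [0.077, 0.061, 0.397],
  ],
  dr=[
    [0, 0, 0],
    [0, 0, 0],
    [0, 0, 0],
    [0, 0, 0],
    [0.01, 0, 0],
    [0.02, 0, 0],
    [0.03, 0, 0],
    [0.044, 0, 0],
    [0.044, 0, 0],
    [0.044, 0, 0],
    [0.044, 0, 0],
    [0.044, 0, 0],
  ],
  fingers=[1, 1, 1, 1, 1, 1, 1, 1, 1, 1, 1, 1],
)

```text
t: 19.15
tool_pos: [0.4952, -0.2292, 0.1965]
orientation: [-107.7, 89.5, 151.0]
wrist_force: [-0.8, 1.3, -3.5]
finger_gap: 0.056
```

Call:
apply_moves(
  travel=[
    [0.02, 0, 0],
    [0.05, 0, 0],
    [0.07, 0, 0],
    [0.08, 0, 0],
    [0.08, 0, 0],
    [0.08, 0, 0],
    [0.08, 0, 0],
    [0.08, 0, 0],
  ],
  dr=[
    [0, 0, 0],
    [0, 0, 0],
    [0, 0, 0],
    [0, 0, 0],
    [0, 0, 0],
    [0, 0, 0],
    [0, 0, 0],
    [0, 0, 0],
  ],
  fingers=[1, 1, 1, 1, 1, 1, 1, 1],
)

```text
t: 19.82
tool_pos: [0.4992, -0.2273, 0.1233]
orientation: [64.6, 89.8, -36.4]
wrist_force: [-0.1, -0.3, -3.5]
finger_gap: 0.0555
```

```bash
python3 - <<'E'
from h import *
s=manip.observe(); print(s['t'],s['tool_pos'],s['finger_gap'])
print(rel(pk(0,.064),-11.05))
c,im=shot('wrist','w16.png')
for k in range(0,3): print(k,proj(c,[pk(k,.05)+R.from_euler('z',-11.05,degrees=True).apply(d) for d in ([.031,.018,0],[-.031,.018,0],[-.031,-.018,0],[.031,-.018,0])]).round(0).tolist())
p,r=tool()
print(proj(c,[p+r.apply([x,0,zc]) for x in (-.035,.055) for zc in (-.018,-.015,-.012)]).round(1).tolist())
E
```

```text
19.8167 [ 0.499157   -0.22731602  0.12334041] 0.05546140860601271
(array([ 0.0593, -0.0021,  0.0003]), array([ 0.0002,  0.0012, -0.0025]), [[0.0, 0.98, -0.19], [0.0, -0.19, -0.98], [-1.0, 0.0, -0.0]])
0 [[315.0, 198.0], [236.0, 198.0], [238.0, 241.0], [314.0, 241.0]]
1 [[317.0, 140.0], [233.0, 140.0], [235.0, 188.0], [316.0, 188.0]]
2 [[320.0, 76.0], [231.0, 76.0], [233.0, 129.0], [318.0, 129.0]]
[[277.7, 262.1], [277.7, 268.5], [277.7, 274.7], [278.0, 204.3], [278.0, 208.4], [278.0, 212.3]]
```

View pics/w16.png

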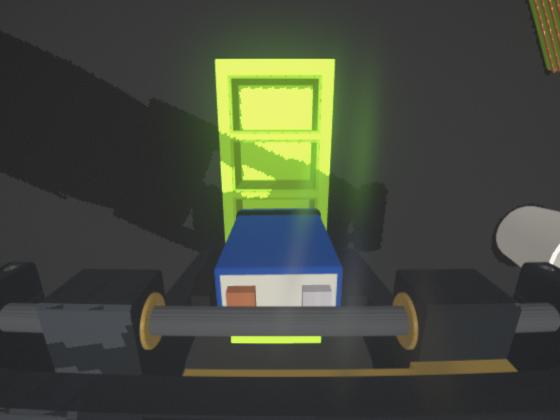

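Call:
apply_moves(
  travel=[
    [0, -0.001, -0.001],
    [0.01, -0.001, -0.001],
    [0.02, -0.001, -0.001],
    [0.03, -0.001, -0.001],
    [0.04, -0.001, -0.001],
    [0.048, -0.001, -0.001],
    [0.053, -0.001, -0.001],
    [0.058, -0.001, -0.001],
    [0.058, -0.001, -0.001],
    [0.058, -0.001, -0.001],
  ],
  dr=[
    [0, 0, 0],
    [0, 0, 0],
    [0, 0, 0],
    [0, 0, 0],
    [0, 0, 0],
    [0, 0, 0],
    [0, 0, 0],
    [0, 0, 0],
    [0, 0, 0],
    [0, 0, 0],
  ],
  fingers=[1, 1, 1, 1, 1, 1, 1, 1, 1, 1],
)

```text
t: 20.7
tool_pos: [0.4973, -0.2258, 0.0633]
orientation: [-88.9, 90.0, 170.0]
wrist_force: [-0.6, -2.6, -5.0]
finger_gap: 0.0555
```

Call:
apply_moves(
  travel=[
    [0.002, 0, 0],
    [0.004, 0, 0],
    [0.004, 0, 0],
  ],
  dr=[
    [0, 0, 0],
    [0, 0, 0],
    [0, 0, 0],
  ],
  fingers=[1, 1, 1],
)

```text
t: 20.95
tool_pos: [0.4976, -0.2261, 0.0627]
orientation: [-32.5, 90.0, -133.5]
wrist_force: [-10.8, 2.5, 23.7]
finger_gap: 0.0557
```

Seated (contact force). Release and rise.

Call:
apply_moves(
  travel=[
    [-0.002, 0, 0],
    [-0.002, 0, 0],
    [-0.002, 0, 0],
    [-0.002, 0, 0],
    [-0.03, 0, 0],
    [-0.07, 0, 0],
    [-0.11, 0, 0],
    [-0.15, 0, 0],
    [-0.19, 0, 0],
    [-0.21, 0, 0],
    [-0.21, 0, 0],
    [-0.21, 0, 0],
  ],
  dr=[
    [0, 0, 0],
    [0, 0, 0],
    [0, 0, 0],
    [0, 0, 0],
    [0, 0, 0],
    [0, 0, 0],
    [0, 0, 0],
    [0, 0, 0],
    [0, 0, 0],
    [0, 0, 0],
    [0, 0, 0],
    [0, 0, 0],
  ],
  fingers=[0, 0, 0, 0, 0, 0, 0, 0, 0, 0, 0, 0],
)

```text
t: 21.95
tool_pos: [0.4979, -0.2259, 0.2706]
orientation: [70.2, 89.9, -30.9]
wrist_force: [0.3, 0.9, 0.6]
finger_gap: 0.0884
```

```bash
python3 - <<'E'
from h import *
s=manip.observe(); print(s['t'],s['tool_pos'],s['finger_gap'],s['wrist_force'])
c,im=shot('side','s17.png',(280,120,420,260),4)
print(rel(cpt(-0.0023,0.0402,0.25),YAW))
E
```

```text
21.95 [ 0.49790243 -0.22586201  0.27063289] 0.0883849137382541 [0.3261085  0.88214237 0.55183045]
(array([ 0.0191, -0.0838, -0.4728]), array([-0.0419, -0.0006,  0.0008]), [[0.0, 0.99, -0.15], [0.0, -0.15, -0.99], [-1.0, 0.0, -0.0]])
```

View pics/s17.png

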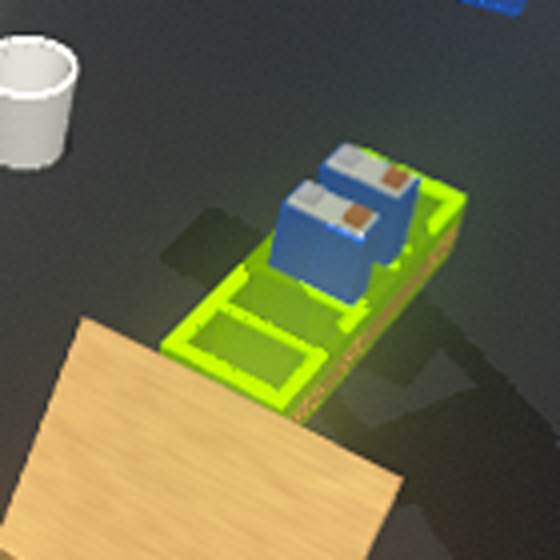

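Call:
apply_moves(
  travel=[
    [0, -0.007, -0.04],
    [0, -0.014, -0.08],
    [0, -0.021, -0.12],
    [0, -0.028, -0.16],
    [0, -0.035, -0.2],
    [0, -0.042, -0.24],
    [0, -0.05, -0.28],
    [0, -0.057, -0.32],
    [0, -0.064, -0.36],
    [0, -0.071, -0.4],
    [0.01, -0.078, -0.44],
    [0.019, -0.084, -0.473],
  ],
  dr=[
    [-0.01, 0, 0],
    [-0.02, 0, 0],
    [-0.03, 0, 0],
    [-0.042, 0, 0],
    [-0.042, 0, 0],
    [-0.042, 0, 0],
    [-0.042, 0, 0],
    [-0.042, 0, 0],
    [-0.042, 0, 0],
    [-0.042, 0, 0],
    [-0.042, 0, 0],
    [-0.042, 0, 0],
  ],
  fingers=[0, 0, 0, 0, 0, 0, 0, 0, 0, 0, 0, 0],
)

```text
t: 23.0
tool_pos: [0.5041, 0.2572, 0.248]
orientation: [-74.7, 89.8, -173.3]
wrist_force: [-0.4, -0.1, -0.0]
finger_gap: 0.0879
```

Call:
apply_moves(
  travel=[
    [0, 0, 0],
    [0, 0, 0],
    [0, 0, 0],
    [0, 0, 0],
    [0, 0, 0],
  ],
  dr=[
    [0, 0, 0],
    [0, 0, 0],
    [0, 0, 0],
    [0, 0, 0],
    [0, 0, 0],
  ],
  fingers=[0, 0, 0, 0, 0],
)

```text
t: 23.42
tool_pos: [0.5059, 0.2533, 0.2506]
orientation: [-32.3, 90.0, -131.0]
wrist_force: [-0.5, 0.0, -0.7]
finger_gap: 0.0883
```

```bash
python3 - <<'E'
from h import *
s=manip.observe(); print(s['t'],s['tool_pos'],s['finger_gap'],s['wrist_force'])
print(rel(cpt(-0.0023,0.0402,0.059),YAW))
c,im=shot('wrist','w18.png')
E
```

```text
23.4167 [0.50590449 0.25332811 0.2505617 ] 0.08834437134536993 [-5.05046844e-01  5.05163949e-04 -7.20995831e-01]
(array([ 0.1916, -0.0006, -0.0014]), array([-0.0019,  0.0003,  0.0002]), [[0.0, 0.99, -0.15], [0.0, -0.15, -0.99], [-1.0, 0.0, -0.0]])
```

View pics/w18.png

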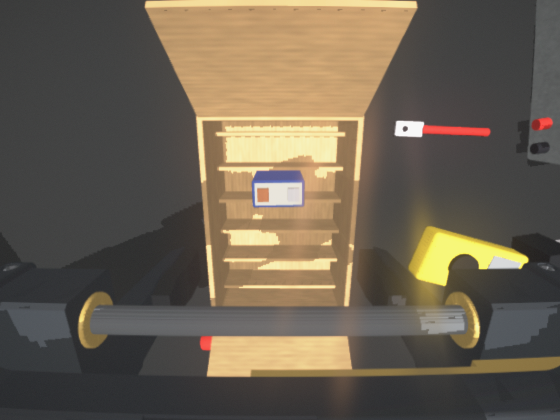

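Call:
apply_moves(
  travel=[
    [0.04, 0, -0.001],
    [0.08, 0, -0.001],
    [0.12, 0, -0.001],
    [0.15, 0, -0.001],
    [0.175, 0, -0.001],
    [0.192, 0, -0.001],
    [0.192, 0, -0.001],
    [0.192, 0, -0.001],
    [0.192, 0, -0.001],
    [0.192, 0, -0.001],
    [0.192, 0, -0.001],
    [0.192, 0, -0.001],
  ],
  dr=[
    [-0.002, 0, 0],
    [-0.002, 0, 0],
    [-0.002, 0, 0],
    [-0.002, 0, 0],
    [-0.002, 0, 0],
    [-0.002, 0, 0],
    [-0.002, 0, 0],
    [-0.002, 0, 0],
    [-0.002, 0, 0],
    [-0.002, 0, 0],
    [-0.002, 0, 0],
    [-0.002, 0, 0],
  ],
  fingers=[0, 0, 0, 0, 0, 0, 0, 1, 1, 1, 1, 1],
)

```text
t: 24.47
tool_pos: [0.5066, 0.2558, 0.0601]
orientation: [114.9, 89.9, 16.4]
wrist_force: [-2.0, 0.2, 1.0]
finger_gap: 0.0568
```

Call:
apply_moves(
  travel=[
    [0, 0, 0],
    [0, 0, 0],
    [-0.01, 0, 0],
    [-0.03, 0, 0],
    [-0.06, 0, 0],
    [-0.1, 0, 0],
    [-0.14, 0, 0],
    [-0.18, 0, 0],
    [-0.22, 0, 0],
    [-0.22, 0, 0],
    [-0.22, 0, 0],
    [-0.22, 0, 0],
  ],
  dr=[
    [0, 0, 0],
    [0, 0, 0],
    [0, 0, 0],
    [0, 0, 0],
    [0, 0, 0],
    [0, 0, 0],
    [0, 0, 0],
    [0, 0, 0],
    [0, 0, 0],
    [0, 0, 0],
    [0, 0, 0],
    [0, 0, 0],
  ],
  fingers=[1, 1, 1, 1, 1, 1, 1, 1, 1, 1, 1, 1],
)

```text
t: 25.47
tool_pos: [0.505, 0.2554, 0.2778]
orientation: [-64.7, 89.9, -163.3]
wrist_force: [-0.9, -0.4, -4.0]
finger_gap: 0.0555
```

```bash
python3 - <<'E'
from h import *
s=manip.observe(); print(s['t'],s['tool_pos'],s['finger_gap'],s['wrist_force'])
c,im=shot('top','t19.png',(80,180,480,360),2)
print(rel(pk(1,.2),-11.05))
E
```

```text
25.4667 [0.50496173 0.2554226  0.27780031] 0.05551484030483965 [-0.90586271 -0.37841042 -3.97307291]
(array([0.0771, 0.0666, 0.4343]), array([0.0439, 0.0016, 0.0034]), [[0.0, 0.98, -0.19], [0.0, -0.19, -0.98], [-1.0, 0.0, -0.0]])
```

View pics/t19.png

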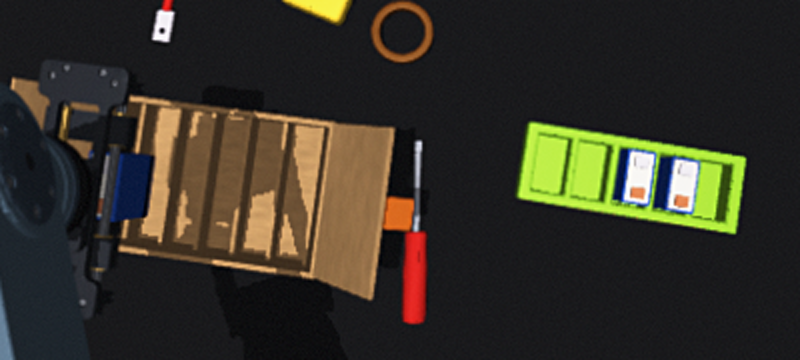

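Call:
apply_moves(
  travel=[
    [0, 0.006, 0.037],
    [0, 0.012, 0.077],
    [0, 0.018, 0.117],
    [0, 0.024, 0.157],
    [0, 0.03, 0.197],
    [0, 0.036, 0.237],
    [0, 0.043, 0.277],
    [0.015, 0.049, 0.317],
    [0.035, 0.055, 0.355],
    [0.055, 0.06, 0.39],
    [0.077, 0.064, 0.42],
    [0.077, 0.066, 0.434],
  ],
  dr=[
    [0, 0, 0],
    [0, 0, 0],
    [0, 0, 0],
    [0, 0, 0],
    [0.01, 0, 0],
    [0.02, 0, 0],
    [0.03, 0, 0],
    [0.044, 0, 0],
    [0.044, 0, 0],
    [0.044, 0, 0],
    [0.044, 0, 0],
    [0.044, 0, 0],
  ],
  fingers=[1, 1, 1, 1, 1, 1, 1, 1, 1, 1, 1, 1],
)

```text
t: 26.52
tool_pos: [0.5024, -0.1849, 0.1945]
orientation: [-105.8, 89.3, 153.0]
wrist_force: [-0.5, 1.1, -2.3]
finger_gap: 0.0557
```

Call:
apply_moves(
  travel=[
    [0.02, 0, 0],
    [0.05, 0, 0],
    [0.07, 0, 0],
    [0.08, 0, 0],
    [0.08, 0, 0],
    [0.08, 0, 0],
    [0.08, 0, 0],
    [0.08, 0, 0],
  ],
  dr=[
    [0, 0, 0],
    [0, 0, 0],
    [0, 0, 0],
    [0, 0, 0],
    [0, 0, 0],
    [0, 0, 0],
    [0, 0, 0],
    [0, 0, 0],
  ],
  fingers=[1, 1, 1, 1, 1, 1, 1, 1],
)

```text
t: 27.18
tool_pos: [0.5077, -0.1837, 0.1234]
orientation: [68.8, 89.8, -32.2]
wrist_force: [0.7, -0.7, -2.9]
finger_gap: 0.0557
```

```bash
python3 - <<'E'
from h import *
s=manip.observe(); print(s['t'],s['tool_pos'],s['finger_gap'])
print(rel(pk(1,.064),-11.05))
c,im=shot('wrist','w20.png')
for k in range(1,3): print(k,proj(c,[pk(k,.05)+R.from_euler('z',-11.05,degrees=True).apply(d) for d in ([.031,.018,0],[-.031,.018,0],[-.031,-.018,0],[.031,-.018,0])]).round(0).tolist())
shot('side','s20.png',(280,120,420,260),4)
E
```

```text
27.1833 [ 0.50772508 -0.18374439  0.12339939] 0.055735787076826165
(array([ 0.0594, -0.0021,  0.0007]), array([ 0.0003,  0.001 , -0.0026]), [[0.0, 0.98, -0.19], [0.0, -0.19, -0.98], [-1.0, 0.0, -0.0]])
1 [[315.0, 199.0], [236.0, 199.0], [237.0, 242.0], [314.0, 242.0]]
2 [[317.0, 141.0], [233.0, 141.0], [235.0, 189.0], [316.0, 189.0]]
```

View pics/w20.png

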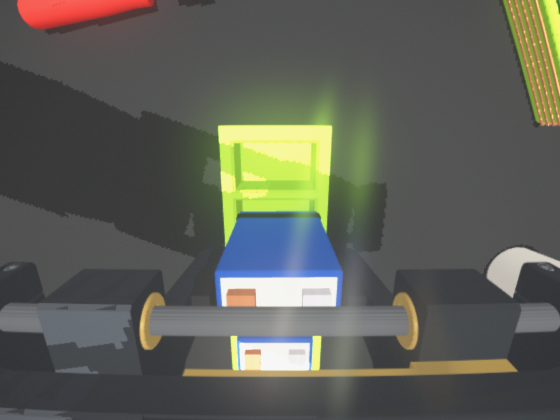

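View pics/s20.png

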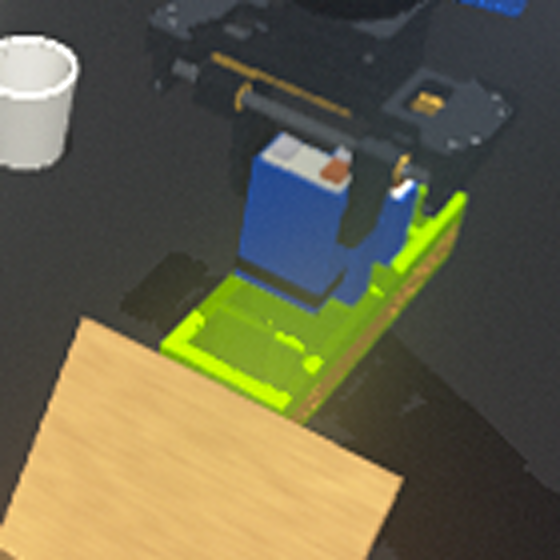

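Call:
apply_moves(
  travel=[
    [0, -0.001, -0.001],
    [0.01, -0.001, -0.001],
    [0.02, -0.001, -0.001],
    [0.03, -0.001, -0.001],
    [0.04, -0.001, -0.001],
    [0.048, -0.001, -0.001],
    [0.053, -0.001, -0.001],
    [0.058, -0.001, -0.001],
    [0.06, -0.001, -0.001],
    [0.061, -0.001, -0.001],
    [0.061, -0.001, -0.001],
  ],
  dr=[
    [0, 0, 0],
    [0, 0, 0],
    [0, 0, 0],
    [0, 0, 0],
    [0, 0, 0],
    [0, 0, 0],
    [0, 0, 0],
    [0, 0, 0],
    [0, 0, 0],
    [0, 0, 0],
    [0, 0, 0],
  ],
  fingers=[1, 1, 1, 1, 1, 1, 1, 1, 1, 1, 1],
)

```text
t: 28.2
tool_pos: [0.5057, -0.1823, 0.0626]
orientation: [-82.1, 89.9, 176.9]
wrist_force: [-8.0, 4.4, 16.7]
finger_gap: 0.0558
```

Call:
apply_moves(
  travel=[
    [-0.001, 0, 0],
    [-0.001, 0, 0],
    [-0.001, 0, 0],
    [-0.001, 0, 0],
    [-0.03, 0, 0],
    [-0.07, 0, 0],
    [-0.11, 0, 0],
    [-0.15, 0, 0],
    [-0.19, 0, 0],
    [-0.21, 0, 0],
    [-0.21, 0, 0],
    [-0.21, 0, 0],
  ],
  dr=[
    [0, 0, 0],
    [0, 0, 0],
    [0, 0, 0],
    [0, 0, 0],
    [0, 0, 0],
    [0, 0, 0],
    [0, 0, 0],
    [0, 0, 0],
    [0, 0, 0],
    [0, 0, 0],
    [0, 0, 0],
    [0, 0, 0],
  ],
  fingers=[0, 0, 0, 0, 0, 0, 0, 0, 0, 0, 0, 0],
)

```text
t: 29.2
tool_pos: [0.5065, -0.1826, 0.2718]
orientation: [68.1, 89.8, -32.9]
wrist_force: [0.1, -0.3, 0.3]
finger_gap: 0.0883
```

```bash
python3 - <<'E'
from h import *
s=manip.observe(); print(s['t'],s['tool_pos'],s['finger_gap'],s['wrist_force'])
c,im=shot('side','s21.png',(230,100,430,300),3)
print(rel(cpt(-0.0008,-0.2125,0.26),YAW),rel(cpt(-0.0008,-0.1975,0.153),YAW))
E
```

```text
29.2 [ 0.50645907 -0.1825809   0.27183771] 0.08832085172772858 [ 0.05861375 -0.3106219   0.32806166]
(array([ 0.01  , -0.0718, -0.1763]), array([-0.042 , -0.0002,  0.0005]), [[0.0, 0.99, -0.15], [0.0, -0.15, -0.99], [-1.0, 0.0, -0.0]]) (array([ 0.117 , -0.0724, -0.1912]), array([-0.042 , -0.0002,  0.0005]), [[0.0, 0.99, -0.15], [0.0, -0.15, -0.99], [-1.0, 0.0, -0.0]])
```

View pics/s21.png

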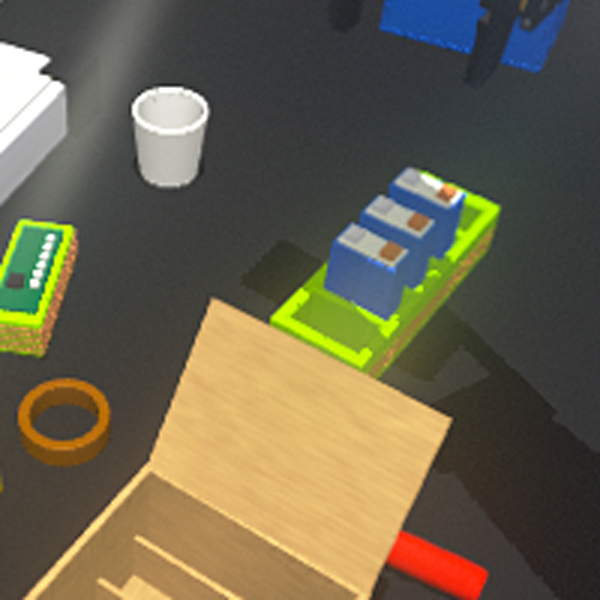

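Call:
apply_moves(
  travel=[
    [0, -0.015, -0.04],
    [0, -0.03, -0.08],
    [0, -0.05, -0.12],
    [0, -0.065, -0.155],
    [0.01, -0.072, -0.176],
    [0.03, -0.072, -0.176],
    [0.06, -0.072, -0.176],
    [0.085, -0.072, -0.176],
    [0.1, -0.072, -0.183],
    [0.116, -0.072, -0.191],
    [0.116, -0.072, -0.191],
    [0.116, -0.072, -0.191],
  ],
  dr=[
    [-0.01, 0, 0],
    [-0.02, 0, 0],
    [-0.03, 0, 0],
    [-0.042, 0, 0],
    [-0.042, 0, 0],
    [-0.042, 0, 0],
    [-0.042, 0, 0],
    [-0.042, 0, 0],
    [-0.042, 0, 0],
    [-0.042, 0, 0],
    [-0.042, 0, 0],
    [-0.042, 0, 0],
  ],
  fingers=[0.3, 0.3, 0.3, 0.3, 0.3, 0.3, 0.3, 0.3, 0.3, 0.3, 0.3, 0.3],
)

```text
t: 30.25
tool_pos: [0.4699, 0.0196, 0.1524]
orientation: [-92.1, 89.7, 169.3]
wrist_force: [-0.5, -0.2, 0.6]
finger_gap: 0.0618
```

```bash
python3 - <<'E'
from h import *
s=manip.observe(); print(s['t'],s['tool_pos'],s['finger_gap'],s['wrist_force'])
print(rel(cpt(-0.0008,-0.1975,0.153),YAW))
c,im=shot('side','s22.png'); shot('top','t22.png')
E
```

```text
30.25 [0.46988179 0.01956585 0.15242735] 0.061765297035079214 [-0.46023946 -0.16522286  0.55185259]
(array([-0.0006,  0.0013, -0.0002]), array([ 0.0008, -0.0002,  0.0056]), [[0.0, 0.99, -0.15], [0.0, -0.15, -0.99], [-1.0, 0.0, -0.0]])
```

View pics/s22.png

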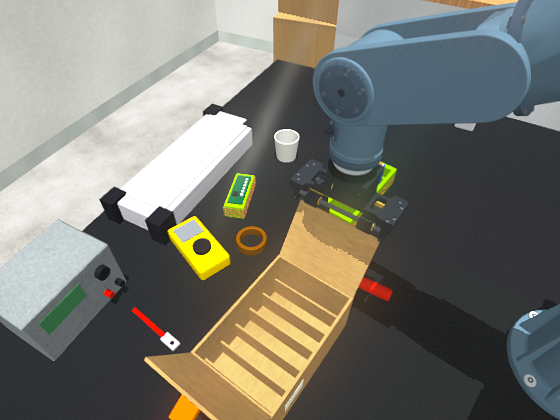

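View pics/t22.png

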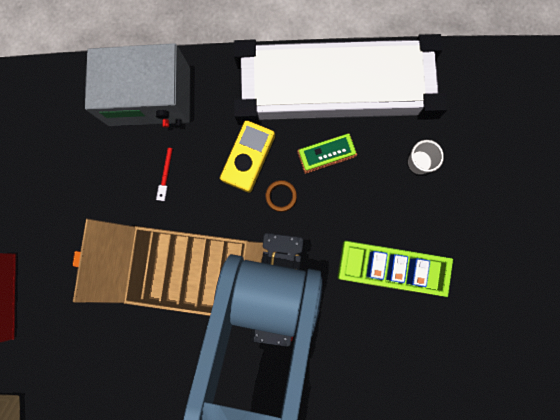

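Call:
apply_moves(
  travel=[
    [0, 0, 0],
    [0, 0, 0],
    [0, 0, 0],
    [0, 0, 0],
    [0, 0, 0],
    [0, 0, 0],
    [0, 0, 0],
  ],
  dr=[
    [0, 0, 0],
    [0, 0, 0],
    [0, 0, 0],
    [0, 0, 0],
    [0, 0, 0],
    [0, 0, 0],
    [0, 0, 0],
  ],
  fingers=[1, 1, 1, 1, 1, 1, 1],
)

```text
t: 30.93
tool_pos: [0.4709, 0.0188, 0.1547]
orientation: [-68.7, 89.9, -167.4]
wrist_force: [-4.6, -2.0, 3.4]
finger_gap: 0.0296
```

```bash
python3 - <<'E'
from h import *
s=manip.observe(); print(s['t'],s['tool_pos'],s['finger_gap'],s['wrist_force'])
d=R.from_euler('z',-YAW,degrees=True).apply(s['tool_pos']+[0,0,.019]-C); a0=np.degrees(np.arctan2(d[2]-.106,d[1]+.118)); r0=np.hypot(d[2]-.106,d[1]+.118); print(d,a0-18.6,r0)
q=np.radians(a0)
for th in np.linspace(a0,18.6,16):
    t=np.radians(th)
    print(round(th-18.6,1),round(-(r0*np.sin(t)-r0*np.sin(q)),3),round(-(r0*np.cos(t)-r0*np.cos(q)),3))
E
```

```text
30.9333 [0.47085307 0.01882131 0.1546653 ] 0.029634043155437224 [-4.58964252 -1.98194557  3.43152269]
[-0.00103627 -0.19828999  0.1736653 ] 121.27710740453844 0.10500035545893936
121.3 -0.0 -0.0
113.2 -0.011 -0.01
105.1 -0.02 -0.022
97.0 -0.027 -0.035
88.9 -0.032 -0.049
80.9 -0.036 -0.063
72.8 -0.037 -0.078
64.7 -0.037 -0.093
56.6 -0.034 -0.107
48.5 -0.029 -0.121
40.4 -0.022 -0.134
32.3 -0.014 -0.146
24.3 -0.004 -0.157
16.2 0.008 -0.167
8.1 0.021 -0.174
0.0 0.034 -0.18
```

Call:
apply_moves(
  travel=[
    [-0.011, 0, -0.01],
    [-0.02, 0, -0.022],
    [-0.027, 0, -0.035],
    [-0.032, 0, -0.049],
    [-0.036, 0, -0.063],
    [-0.037, 0, -0.078],
    [-0.037, 0, -0.093],
    [-0.034, 0, -0.107],
    [-0.029, 0, -0.121],
    [-0.022, 0, -0.134],
    [-0.014, 0, -0.146],
    [-0.004, 0, -0.157],
  ],
  dr=[
    [0, 0, 0],
    [0, 0, 0],
    [0, 0, 0],
    [0, 0, 0],
    [0, 0, 0],
    [0, 0, 0],
    [0, 0, 0],
    [0, 0, 0],
    [0, 0, 0],
    [0, 0, 0],
    [0, 0, 0],
    [0, 0, 0],
  ],
  fingers=[1, 1, 1, 1, 1, 1, 1, 1, 1, 1, 1, 1],
)

```text
t: 31.93
tool_pos: [0.4948, 0.1742, 0.1579]
orientation: [-30.4, 89.9, -129.0]
wrist_force: [-1.7, -7.0, -2.3]
finger_gap: 0.0297
```

Call:
apply_moves(
  travel=[
    [0.012, 0, -0.01],
    [0.025, 0, -0.017],
    [0.035, 0, -0.022],
    [0.039, 0, -0.023],
    [0.039, 0, -0.023],
    [0.039, 0, -0.023],
  ],
  dr=[
    [0, 0, 0],
    [0, 0, 0],
    [0, 0, 0],
    [0, 0, 0],
    [0, 0, 0],
    [0, 0, 0],
  ],
  fingers=[1, 1, 1, 1, 1, 1],
)

```text
t: 32.43
tool_pos: [0.4983, 0.1964, 0.1188]
orientation: [-47.2, 89.9, -145.9]
wrist_force: [-1.9, -4.5, -2.5]
finger_gap: 0.0295
```

```bash
python3 - <<'E'
from h import *
s=manip.observe(); print(s['t'],s['tool_pos'],s['finger_gap'],s['wrist_force'])
d=R.from_euler('z',-YAW,degrees=True).apply(s['tool_pos']+[0,0,.019]-C); a0=np.degrees(np.arctan2(d[2]-.106,d[1]+.118)); r0=np.hypot(d[2]-.106,d[1]+.118); print(d,a0-18.6,r0)
E
```

```text
32.4333 [0.49826738 0.19640007 0.11884586] 0.029457720782555652 [-1.93859393 -4.54688309 -2.53933473]
[-0.0006413  -0.01860804  0.13784586] -0.8341903601944693 0.10436915390448377
```

Call:
apply_moves(
  travel=[
    [0.002, 0, 0],
    [0.004, 0, 0],
    [0.004, 0, 0],
  ],
  dr=[
    [0, 0, 0],
    [0, 0, 0],
    [0, 0, 0],
  ],
  fingers=[1, 1, 1],
)

```text
t: 32.68
tool_pos: [0.4984, 0.1969, 0.1164]
orientation: [-69.9, 89.9, -168.6]
wrist_force: [-6.0, -2.7, 6.0]
finger_gap: 0.0296
```

Call:
apply_moves(
  travel=[
    [0.002, 0, 0],
    [0.002, 0, 0],
  ],
  dr=[
    [0, 0, 0],
    [0, 0, 0],
  ],
  fingers=[1, 1],
)

```text
t: 32.85
tool_pos: [0.4986, 0.197, 0.116]
orientation: [-63.3, 89.9, -161.9]
wrist_force: [-12.2, -5.5, 19.2]
finger_gap: 0.0296
```

```bash
python3 - <<'E'
from h import *
shot('side','s23.png',(180,200,400,400),3)
E
```

```text
(no output)
```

View pics/s23.png

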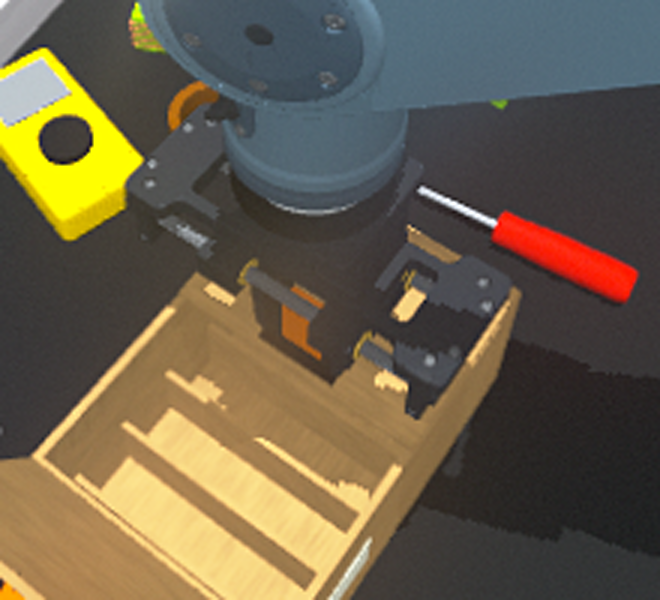

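Call:
apply_moves(
  travel=[
    [-0.003, 0, 0],
    [-0.003, 0, 0],
    [-0.003, 0, 0],
    [-0.003, 0, 0],
    [-0.03, 0, 0],
    [-0.07, 0, 0],
    [-0.11, 0, 0],
    [-0.145, 0, 0],
    [-0.145, 0, -0.04],
    [-0.145, 0, -0.08],
    [-0.145, 0, -0.08],
    [-0.145, 0, -0.08],
  ],
  dr=[
    [0, 0, 0],
    [0, 0, 0],
    [0, 0, 0],
    [0, 0, 0],
    [0, 0, 0],
    [0, 0, 0],
    [0, 0, 0],
    [0, 0, 0],
    [0, 0, 0],
    [0, 0, 0],
    [0, 0, 0],
    [0, 0, 0],
  ],
  fingers=[0.3, 0.3, 0.3, 0.3, 0.3, 0.3, 0.3, 0.3, 0.3, 0.3, 0.3, 0.3],
)

```text
t: 33.9
tool_pos: [0.5107, 0.2777, 0.2581]
orientation: [-89.7, 90.0, 171.8]
wrist_force: [-1.0, 0.7, -0.9]
finger_gap: 0.0617
```

```bash
python3 - <<'E'
from h import *
s=manip.observe(); print(s['t'],s['tool_pos'],s['finger_gap'],s['wrist_force'])
shot('side','s24.png',(180,200,400,400),3)
print(rel(cpt(0.0007,0.2125,0.26),YAW),rel(cpt(0.0007,0.1987,0.153),YAW))
E
```

```text
33.9 [0.51067734 0.27773053 0.25814835] 0.061671484114507305 [-1.04050305  0.65075244 -0.87122895]
(array([-0.0022,  0.0015, -0.15  ]), array([0.0016, 0.0007, 0.001 ]), [[0.0, 0.99, -0.15], [0.0, -0.15, -0.99], [-1.0, 0.0, -0.0]]) (array([ 0.1048,  0.0016, -0.1362]), array([0.0016, 0.0007, 0.001 ]), [[0.0, 0.99, -0.15], [0.0, -0.15, -0.99], [-1.0, 0.0, -0.0]])
```

View pics/s24.png

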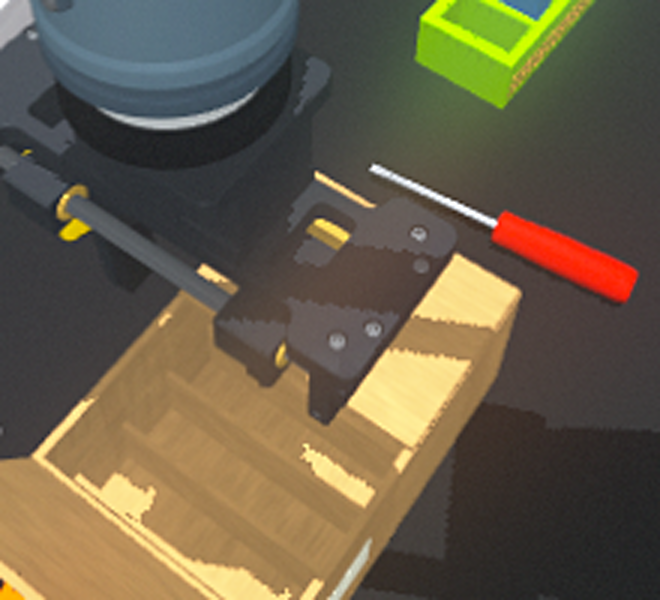

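Call:
apply_moves(
  travel=[
    [-0.002, 0.001, -0.04],
    [-0.002, 0.001, -0.08],
    [-0.002, 0.001, -0.12],
    [-0.002, 0.001, -0.15],
    [0.02, 0.001, -0.15],
    [0.05, 0.001, -0.15],
    [0.075, 0.001, -0.15],
    [0.09, 0.001, -0.143],
    [0.105, 0.001, -0.136],
    [0.105, 0.001, -0.136],
    [0.105, 0.001, -0.136],
    [0.105, 0.001, -0.136],
  ],
  dr=[
    [0, 0, 0],
    [0, 0, 0],
    [0, 0, 0],
    [0, 0, 0],
    [0, 0, 0],
    [0, 0, 0],
    [0, 0, 0],
    [0, 0, 0],
    [0, 0, 0],
    [0, 0, 0],
    [0, 0, 0],
    [0, 0, 0],
  ],
  fingers=[0.3, 0.3, 0.3, 0.3, 0.3, 0.3, 0.3, 0.3, 0.3, 0.3, 0.3, 0.3],
)

```text
t: 34.95
tool_pos: [0.5333, 0.4102, 0.1548]
orientation: [128.7, 89.9, 29.9]
wrist_force: [-0.3, 0.4, 0.1]
finger_gap: 0.0619
```

```bash
python3 - <<'E'
from h import *
s=manip.observe(); print(s['t'],s['tool_pos'],s['finger_gap'],s['wrist_force'])
print(rel(cpt(0.0007,0.1987,0.153),YAW))
shot('side','s25.png',(130,220,350,420),3); shot('top','t25.png')
E
```

```text
34.95 [0.53325849 0.41017252 0.15483775] 0.06188669376512792 [-0.29105865  0.43061818  0.05659943]
(array([ 0.0018, -0.0011, -0.0007]), array([-0.001 , -0.0009, -0.0011]), [[0.0, 0.99, -0.15], [0.0, -0.15, -0.99], [-1.0, 0.0, -0.0]])
```

View pics/t25.png

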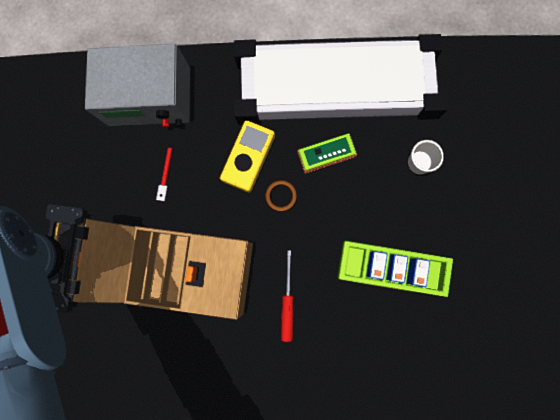

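Flap b is shut, the frame unchanged; the gripper is around tab a. Grip it.

Call:
apply_moves(
  travel=[
    [0.001, 0, 0],
    [0.001, 0, 0],
    [0.001, 0, 0],
    [0.001, 0, 0],
    [0.001, 0, 0],
    [0.001, 0, 0],
    [0.001, 0, 0],
  ],
  dr=[
    [0, 0, 0],
    [0, 0, 0],
    [0, 0, 0],
    [0, 0, 0],
    [0, 0, 0],
    [0, 0, 0],
    [0, 0, 0],
  ],
  fingers=[1, 1, 1, 1, 1, 1, 1],
)

```text
t: 35.63
tool_pos: [0.5315, 0.4108, 0.1526]
orientation: [-91.7, 89.9, 169.7]
wrist_force: [-4.5, 1.5, 1.5]
finger_gap: 0.0293
```

```bash
python3 - <<'E'
from h import *
s=manip.observe(); print(s['t'],s['tool_pos'],s['finger_gap'],s['wrist_force'])
d=R.from_euler('z',-YAW,degrees=True).apply(s['tool_pos']+[0,0,.019]-C); a0=np.degrees(np.arctan2(d[2]-.106,-d[1]+.118)); r0=np.hypot(d[2]-.106,-d[1]+.118); print(d,a0-18.6,r0)
q=np.radians(a0)
for th in np.linspace(a0,18.6,16):
    t=np.radians(th)
    print(round(th-18.6,1),round(-(r0*np.sin(t)-r0*np.sin(q)),3),round((r0*np.cos(t)-r0*np.cos(q)),3))
E
```

```text
35.6333 [0.531531   0.41082782 0.15263321] 0.029296562199902267 [-4.5132517   1.52520893  1.49354141]
[-5.57326464e-06  1.98383493e-01  1.71633213e-01] 122.1683232100302 0.10377487486598967
122.2 -0.0 0.0
114.0 -0.011 0.01
105.9 -0.02 0.022
97.7 -0.027 0.034
89.6 -0.033 0.048
81.4 -0.037 0.062
73.3 -0.038 0.077
65.2 -0.038 0.092
57.0 -0.035 0.106
48.9 -0.03 0.12
40.7 -0.024 0.133
32.6 -0.015 0.145
24.4 -0.005 0.156
16.3 0.006 0.166
8.1 0.019 0.173
0.0 0.033 0.179
```

Call:
apply_moves(
  travel=[
    [-0.011, 0, 0.01],
    [-0.02, 0, 0.022],
    [-0.027, 0, 0.034],
    [-0.033, 0, 0.048],
    [-0.037, 0, 0.062],
    [-0.038, 0, 0.077],
    [-0.038, 0, 0.092],
    [-0.035, 0, 0.106],
    [-0.03, 0, 0.12],
    [-0.024, 0, 0.133],
    [-0.015, 0, 0.145],
    [-0.005, 0, 0.156],
  ],
  dr=[
    [0, 0, 0],
    [0, 0, 0],
    [0, 0, 0],
    [0, 0, 0],
    [0, 0, 0],
    [0, 0, 0],
    [0, 0, 0],
    [0, 0, 0],
    [0, 0, 0],
    [0, 0, 0],
    [0, 0, 0],
    [0, 0, 0],
  ],
  fingers=[1, 1, 1, 1, 1, 1, 1, 1, 1, 1, 1, 1],
)

```text
t: 36.63
tool_pos: [0.5077, 0.2568, 0.1569]
orientation: [-146.7, 89.8, 114.6]
wrist_force: [-1.5, 12.8, -6.4]
finger_gap: 0.0297
```

Call:
apply_moves(
  travel=[
    [0.011, 0, 0.01],
    [0.024, 0, 0.017],
    [0.035, 0, 0.022],
    [0.039, 0, 0.023],
    [0.041, 0, 0.023],
    [0.041, 0, 0.023],
  ],
  dr=[
    [0, 0, 0],
    [0, 0, 0],
    [0, 0, 0],
    [0, 0, 0],
    [0, 0, 0],
    [0, 0, 0],
  ],
  fingers=[1, 1, 1, 1, 1, 1],
)

```text
t: 37.13
tool_pos: [0.5044, 0.2341, 0.1186]
orientation: [-120.0, 89.9, 141.3]
wrist_force: [-12.6, 3.8, 14.7]
finger_gap: 0.0296
```

Call:
apply_moves(
  travel=[
    [0.001, 0, 0],
    [0.001, 0, 0],
    [-0.001, 0, 0],
    [-0.001, 0, 0],
    [-0.001, 0, 0],
    [-0.001, 0, 0],
    [-0.03, 0, 0],
    [-0.07, 0, 0],
    [-0.11, 0, 0],
    [-0.145, 0, 0],
    [-0.145, 0, 0],
    [-0.145, 0, 0],
  ],
  dr=[
    [0, 0, 0],
    [0, 0, 0],
    [0, 0, 0],
    [0, 0, 0],
    [0, 0, 0],
    [0, 0, 0],
    [0, 0, 0],
    [0, 0, 0],
    [0, 0, 0],
    [0, 0, 0],
    [0, 0, 0],
    [0, 0, 0],
  ],
  fingers=[1, 1, 0.3, 0.3, 0.3, 0.3, 0.3, 0.3, 0.3, 0.3, 0.3, 0.3],
)

```text
t: 38.13
tool_pos: [0.5071, 0.2334, 0.2642]
orientation: [107.7, 89.7, 9.0]
wrist_force: [0.1, 0.2, -0.5]
finger_gap: 0.0617
```

Call:
apply_moves(
  travel=[
    [0, 0, -0.04],
    [0, 0, -0.08],
    [0, 0, -0.12],
    [0, 0, -0.16],
    [0, 0, -0.2],
    [0, 0, -0.24],
    [0, 0, -0.24],
    [0, 0, -0.24],
    [0, 0, -0.24],
  ],
  dr=[
    [0, 0, 0],
    [0, 0, 0],
    [0, 0, 0],
    [0, 0, 0],
    [0, 0, 0],
    [0, 0, 0],
    [0, 0, 0],
    [0, 0, 0],
    [0, 0, 0],
  ],
  fingers=[0.3, 0.3, 0.3, 0.3, 0.3, 0.3, 0.3, 0.3, 0.3],
)

```text
t: 38.88
tool_pos: [0.5409, 0.4699, 0.259]
orientation: [-41.1, 89.8, -139.7]
wrist_force: [-0.4, -0.5, 0.2]
finger_gap: 0.0616
```

```bash
python3 - <<'E'
from h import *
s=manip.observe(); print(s['t'],s['tool_pos'],s['finger_gap'],s['wrist_force'])
shot('side','s26.png'); shot('top','t26.png'); shot('top','t26z.png',(110,210,270,330),5);shot('top','t26f.png',(330,230,465,305),5.5)
E
```

```text
38.8833 [0.5409077  0.4699197  0.25897253] 0.06162373910604383 [-0.38434685 -0.5362989   0.15508157]
```

View pics/s26.png

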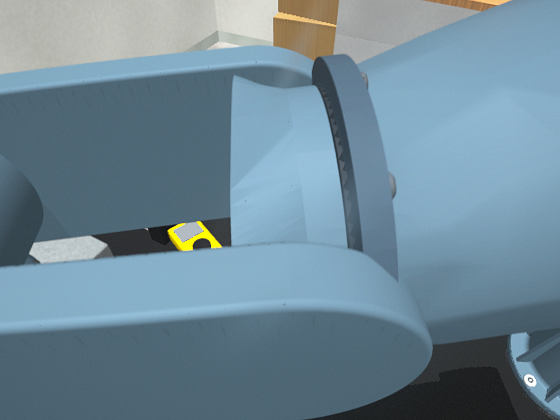

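View pics/t26z.png

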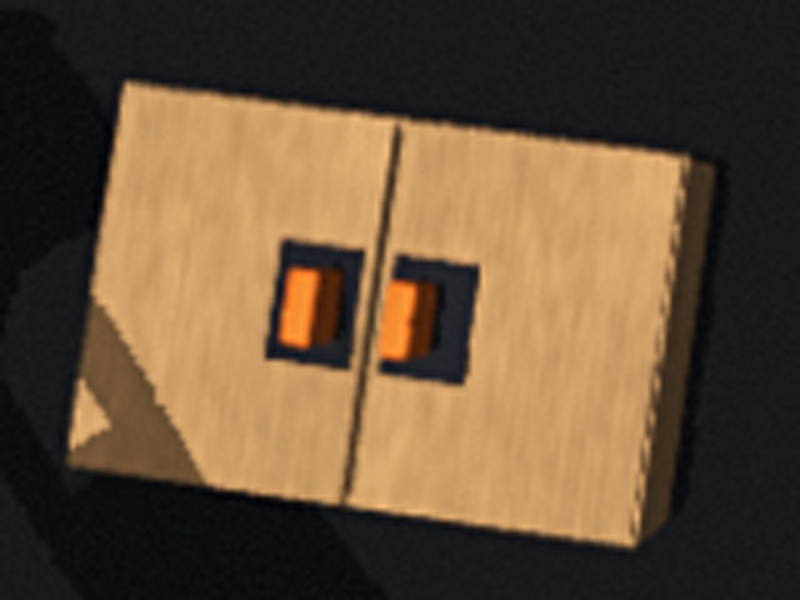

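View pics/t26f.png

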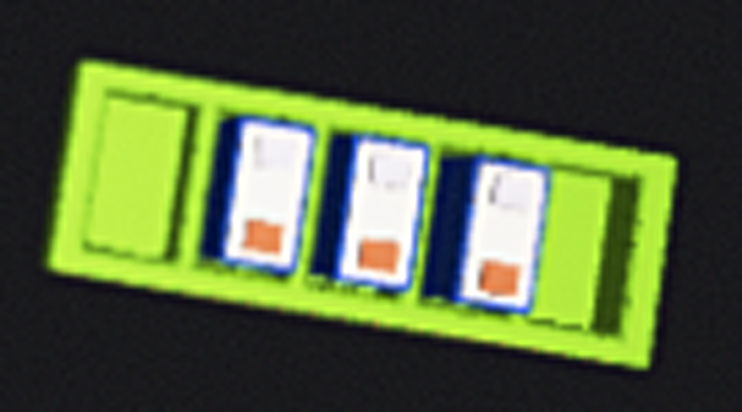

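View pics/t26.png

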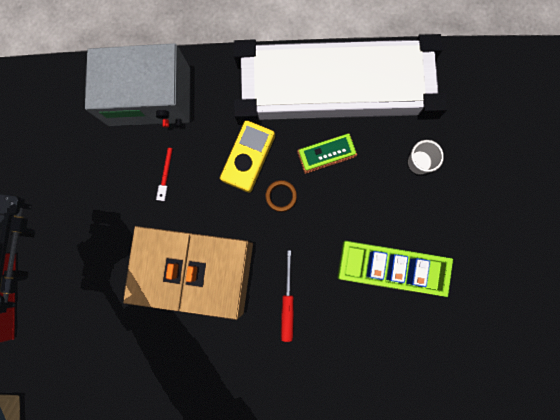

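Call:
apply_moves(
  travel=[
    [-0.02, -0.005, 0.035],
    [-0.04, -0.01, 0.07],
    [-0.06, -0.015, 0.11],
    [-0.08, -0.02, 0.15],
    [-0.09, -0.03, 0.19],
    [-0.09, -0.04, 0.225],
    [-0.09, -0.05, 0.26],
    [-0.09, -0.06, 0.295],
    [-0.09, -0.07, 0.33],
    [-0.09, -0.08, 0.365],
    [-0.09, -0.09, 0.4],
    [-0.09, -0.1, 0.435],
  ],
  dr=[
    [0, 0, 0],
    [0, 0, 0],
    [0, 0, 0],
    [0, 0, 0],
    [0, 0, 0],
    [0, 0, 0],
    [0, 0, 0],
    [0, 0, 0],
    [0, 0, 0],
    [0, 0, 0],
    [0, 0, 0],
    [0, 0, 0],
  ],
  fingers=[0.3, 0.3, 0.3, 0.3, 0.3, 0.3, 0.3, 0.3, 0.3, 0.3, 0.3, 0.3],
)

```text
t: 40.08
tool_pos: [0.3758, 0.0541, 0.352]
orientation: [82.9, 89.9, -15.8]
wrist_force: [0.2, -2.0, -0.2]
finger_gap: 0.0617
```

Call:
apply_moves(
  travel=[
    [0, -0.02, 0.03],
    [0, -0.04, 0.05],
    [0, -0.06, 0.06],
    [0, -0.06, 0.06],
  ],
  dr=[
    [0, 0, 0],
    [0, 0, 0],
    [0, 0, 0],
    [0, 0, 0],
  ],
  fingers=[0.3, 0.3, 0.3, 0.3],
)

```text
t: 40.42
tool_pos: [0.3064, 0.004, 0.3521]
orientation: [59.0, 89.8, -39.9]
wrist_force: [-0.0, -0.5, 0.6]
finger_gap: 0.0616
```

```bash
python3 - <<'E'
from h import *
s=manip.observe(); print(s['t'],s['tool_pos'],s['finger_gap'],s['wrist_force'])
shot('side','s27.png'); c,im=shot('top','t27.png')
im=cv2.imread('pics/s27.png')
cv2.imwrite('pics/s27z.png',cv2.resize(im[145:240,310:405],None,fx=6,fy=6,interpolation=cv2.INTER_CUBIC))
cv2.imwrite('pics/s27c.png',cv2.resize(im[240:420,180:370],None,fx=3.3,fy=3.3,interpolation=cv2.INTER_CUBIC))
E
```

```text
40.4167 [0.30641813 0.00399884 0.35207786] 0.06160016347880812 [-0.00485149 -0.52567766  0.62545186]
```

View pics/s27.png

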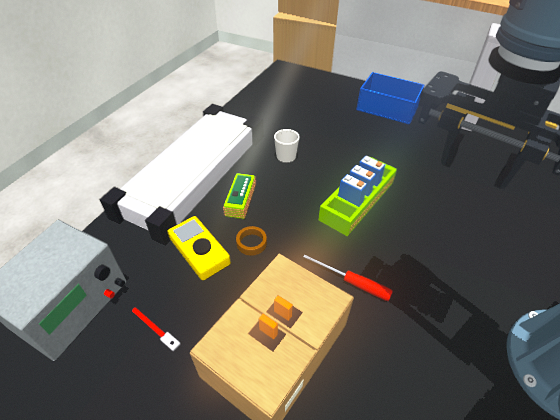

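View pics/s27z.png

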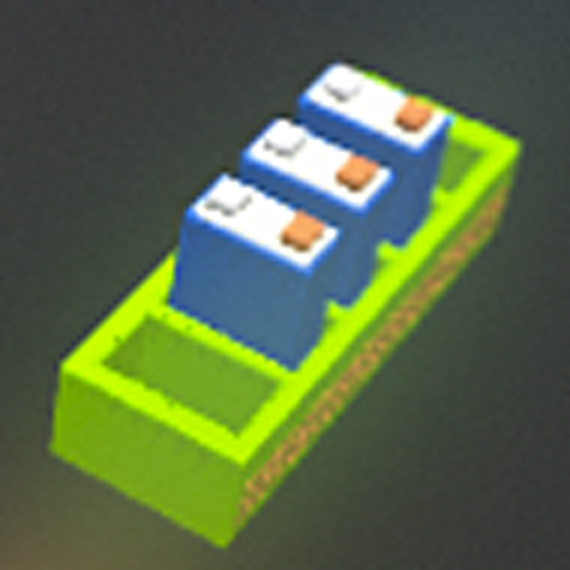

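View pics/s27c.png

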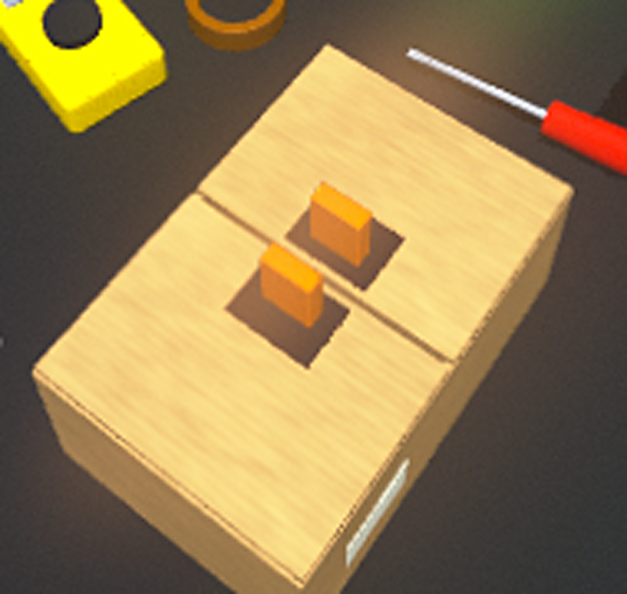

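```bash
python3 - <<'E'
from h import *
ct,cs=cam('top'),cam('side')
# white top-face corner rough centres (zoom -> px); terminals: copper block tops
T=[(499,277),(379,254),(263,235)]; S=[(414,112),(357,171),(302,230)]
T2=[(505,235),(384,213),(269,196)]; S2=[(376,107),(318,163),(264,222)]
for n,(a,b,a2,b2) in enumerate(zip(T,S,T2,S2)):
    for A,B in ((a,b),(a2,b2)):
        u=np.array(A)/5.5+[330,230];v=np.array(B)/6+[310,145]
        P=tri([ct,cs],[u,v]); d=R.from_euler('z',11.05,degrees=True).apply(P-np.array([.4972,-.2273,0]))
        print(-1+n,P.round(4),d.round(4))
it=cv2.imread('pics/t27.png')
cv2.imwrite('pics/t27f.png',cv2.resize(it[230:305,330:465],None,fx=5.5,fy=5.5,interpolation=cv2.INTER_CUBIC))
print('taba/b tops',tri([ct,cs],[(300/5+110,306/5+210),(180+290/3.3,240+262/3.3)]),tri([ct,cs],[(400/5+110,320/5+210),(180+341/3.3,240+202/3.3)]))
print([cpt(0,y,.151).round(4) for y in (.02,-.02)])
E
```

```text
-1 [ 0.4711 -0.2668  0.1027] [-0.0181 -0.0438  0.1027]
-1 [ 0.4867 -0.2715  0.0957] [-0.0019 -0.0454  0.0957]
0 [ 0.4809 -0.2228  0.1013] [-0.0169  0.0013  0.1013]
0 [ 0.4965 -0.2262  0.0964] [-0.0009  0.0009  0.0964]
1 [ 0.4891 -0.18    0.1014] [-0.017   0.0449  0.1014]
1 [ 0.5041 -0.1835  0.0962] [-0.0016  0.0443  0.0962]
taba/b tops [0.50449089 0.2350349  0.15011613] [0.49799467 0.19527762 0.14892518]
[array([0.5047, 0.2345, 0.151 ]), array([0.4987, 0.1949, 0.151 ])]
```

```bash
python3 - <<'E'
from h import *
s=manip.observe(); print(s['t'],s['wrist_force'],s['joint_velocities'].round(2))
a=cv2.imread('pics/top0.png').astype(int);b=cv2.imread('pics/t27.png').astype(int)
m=(np.abs(a-b).max(2)>60).astype(np.uint8); n,l,st,ce=cv2.connectedComponentsWithStats(m)
print([ (st[i].tolist()) for i in range(1,n) if st[i,4]>25])
print(manip.close_job())
E
```

```text
40.5167 [ 0.65026952  0.37174695 -0.34719111] [ 1.98  2.64 -1.46  0.15 -0.47  0.34]
[[178, 234, 13, 74, 190], [366, 251, 22, 29, 519], [386, 254, 44, 33, 1111], [163, 258, 5, 21, 52], [169, 264, 5, 16, 42], [185, 265, 14, 19, 188], [185, 284, 18, 4, 27], [178, 311, 40, 6, 67], [284, 324, 8, 18, 87], [274, 375, 7, 30, 87]]
the job is handed in; nothing more can be done
None
```

The job is done and handed in at about 40 s of the 210 s allowed. I folded both flaps back to about 122°, well past upright. There were three cells in the carton; each now stands in its own pocket of the frame, in the middle three pockets. I then folded both flaps shut on the empty carton.

**Cells:** in the last two-camera check, the tops stood about 96 mm above the bench and the terminals 101–103 mm. Fully seated cells should read 98 and 104 mm, and the calibration is good to about 2 mm. On each placing I felt the cell touch the pocket floor, at 12–24 N, before I let go.

**Flaps:** the tab tops measured 149–150 mm, against 151 mm for shut flaps, and I had felt both flaps reach their stop.

**Other things on the bench:** the frame showed no sign of having been knocked. Comparing the first and last top pictures, the main changes are the carton's flaps and tabs and the frame's cells. Two small patches also differ: one on the screwdriver handle, one on bare bench near it. I took both for the arm's shadow but did not check further. The screwdriver's tip had not moved when I compared it in the side view during the run.

The highest wrist force I saw was about 24 N, though I only read it at the end of each move.

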